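Square up the column of a swing-arm stand and hold it for tightening

ROBOT

A 6-joint arm with a two-finger parallel gripper is mounted at the origin on the work surface. World frame = base frame: x ahead of the robot, y to its left, z up, the work surface at z = 0. Lengths are in m, angles in degrees, forces in N, time in s.
With the tool pointing down it reaches from about 0.375 to 0.9 m from the base axis. Payload 3.1 kg.
Tool frame: the origin (TCP) lies between the finger pads; the fingertips stand bot.tip_extent ahead of it and the grasp point (between the pads) lies 2 mm behind it (bot.tip_extent is the distance from the TCP to the fingertips, in m); z points along the fingers, y is the direction in which the jaws open and shut (so a half turn about z gives the same grasp; the last joint's range is limited). The gripper opens to 87 mm and grips with 3 to 60 N. Pads are 19 mm wide; open, the fingers measure 117 mm over their backs; the gripper's body (75 mm by 190 mm) begins 51 mm behind the grasp point.
Start: joints at [-86.717, 30.224, 82.088, -0, 67.689, -10.227], TCP at [0.146, -0.608, 0.24] pointing down, gripper open.
Joint ranges: [-176.69, 176.69], [-43.24, 126.21], [12.49, 139.97], [-82, 262], [0, 151.66], [-163.58, 163.58]. Speed limits (degrees/s): [159.86, 159.86, 180, 180, 180, 180].

INTERFACE

Orientations are given as a 3x3 rotation matrix whose columns are the frame's x, y, z axes.
In Python, from rig import bot, imaging, recognise, masks_of, mark_of gives the robot as it stands.
- The arm moves only by the tool send_rows, never from a script. Its argument "plan" is a list that holds one entry, the list of rows, each a list of 5 numbers: the shift along the world's x, y, z normalised to -1 to 1, where 1 is 0.03 m, then the turn about the world's z normalised to -1 to 1, where 1 is 0.1 rad, then the closure, from -1 (fully open) to 1 (shut). A call has 1 to 20 rows; each row shifts and turns the commanded pose from where the row before left it; what a row does not reach is not made up. A row lasts 1/10 s, in which the tool goes at most 50 mm and 8.59 degrees, less where a joint would pass 70% of its speed; a pose out of reach is approached as far as the arm can. A call with a number of a shift or a turn outside -1 to 1 is refused whole. A call with a gripper value outside its range is refused whole. The fingers move at their own pace and stop on an object; the grip force is fixed at half the most. Time passes only in rows, so rows that do not move let the fingers close. It gives the time, the measured TCP pose, the force and the opening at its end, in the units of the state.
- bot.read_state(): the state, without advancing time (a new reading comes with each control period).
- imaging.capture(name): name is "scene" or "side" or "wrist"; returns a dict with "img" (400x640x3 uint8, blue, green, red), "mtx" (3x3 intrinsics, pixels), "pose" (4x4, takes a point from camera to world coordinates); the wrist camera has in their place "T_tool_cam" (4x4, takes a point from camera to tool coordinates, whose origin is the TCP and whose axes are the flange's). Camera axes: x right, y down, z forward; pixel columns grow to the right and rows downward; lengths in m; the calibration is good to about 2 mm. A picture is of the moment at which its call begins: read the wrist's pose just before it. There is no depth.
- bot.hand_in(): hands the job in, once; it reports no verdict.
Trained networks look in the newest picture that a camera, given by its name, has taken for a name from the list of things; names that differ only in an ending like _2 or _b are one class to them, and where a whole thing is asked for, a point or a joint stands for the part that bears it (a point fixed in the world has none). Each returns a list of dicts, best first, with "conf" (0 to 1); they miss things now and then, are a little off and sometimes report something else, mostly with a low value. They report only what shows in the picture. A call takes as long as a camera call. They do not tell look-alikes from the thing itself.
- recognise(camera, target): "at" ([x, y, z] in m, in world coordinates, good to about 4 mm: the middle of the surface that is visible of it).
- masks_of(camera, target): "region" (400x640 bool, what is visible of it).
- mark_of(camera, target): "at" ([x, y, z] in m, in world coordinates, good to about 4 mm: a listed point, or the origin of a listed thing).
The state is a dict: "time_s": time; "joint_positions": joint angles; "qvel": joint speeds; "tau": joint torques, N m; "position": TCP position; "tcp_rot": TCP orientation; "force": force on the tool from outside, world axes, zero at the start; "moment": the same for the moment, N m; "opening": opening from 0.0 (shut) to 1.0 (fully open).
Only numpy, scipy, OpenCV 4.12 (cv2) and the standard library are available. Lean on these libraries where they do the work, as an engineer would, in place of code of your own. Each camera call takes 0.05 s, during which the arm holds its last target.

TASK

Slip the brass bearing ring over the round shaft on top of the stand's leaning column, right down onto the shoulder, and let go of it. Then take the engineer's square by its thick stock and press it into the corner between base plate and column, on the side the column leans to, so that the stock stands flat on the plate and the blade pushes the column upright and lies flush along it. Finish while still holding the square pressed against both, column upright, ready for someone to tighten the pivot screw, and leave the tube rack, cup and tin where they are.

Things in the scene. Friction and masses are not known exactly. Their poses are not given: they have to be found in the camera images.
- base: Fixed grey base plate, 220 x 130 mm (its x, y), flat top 17 mm above the bench. Origin: under the plate's centre at bench height; z up. The column's foot is at x = +60 mm, y = 0 between two fork cheeks that reach to 25 mm either side of the middle and 47 mm above the plate and stand 5 mm back from the column's front face. A knob sticks out to y = +51 mm. The plate from x = -110 to +45 mm is free.
- corner (a point): Fixed point on the base: the corner into which the square goes, on the plate's top (17 mm above the bench), at base x = +45 mm, y = 0, where the front face of the column lies when it is upright. Axes as the base's: the column's front face looks to -x, towards the free part of the plate.
- column: Square aluminium column, 30 x 30 mm. Origin: in its middle on the pivot axis, 18 mm above the plate; z along the column, x as the base's x. It leans only about its y: at the start 3 to 6 degrees to the base's -x, the free side. The pivot is snug: the lean stays as left and about 1.5 N at 110 mm above the plate moves it; it can go 3.4 degrees past upright. Flat shoulder on top.
- shoulder (a point): Centre of the column's flat shoulder, 132 mm above the column's origin along its z (150 mm above the plate when upright); z along the column. From it rises the round steel shaft, 20 mm in diameter, 30 mm long, with a 3 mm chamfer at the tip.
- ring: Loose plain brass bearing ring, 44 mm outside diameter, 23 mm bore, 16 mm high, 0.15 kg, lying flat on the bench. Origin: centre of its underside; z along its axis. On the shoulder it overhangs the column's faces by 7 mm.
- square: Loose steel engineer's square, 0.36 to 0.54 kg, standing on its stock. Origin: outer heel, at the bottom, mid-thickness; z up the blade. Stock: x = -100 to 0, 20 mm thick (y), 22 mm high. Blade: x = -22 to 0, 5 mm thick (y), top 125 mm above the underside. Its outer edge and the stock's end lie in one plane x = 0, facing +x, roughly the way of the base's x at the start (within 35 degrees).
- stock_grip (a point): A point in the middle of the stock, 70 mm behind the blade's outer edge and 11 mm above the underside, where there is room to grip the stock across its 20 mm thickness from above beside the tall blade.
- rack: Bystander: black tube rack, 60 x 130 mm, 65 mm high with tubes. Origin under its centre. Not to be moved.
- cup: Bystander: white plastic cup, 72 mm across, 95 mm high. Origin under its centre. Not to be moved.
- tin: Bystander: flat steel instrument tin, 84 x 154 x 36 mm. Origin under its centre. Not to be moved.
Not all that is in view belongs to the job. There is more than one size of the ring; the one meant has the size given above.

How it is judged:
By the outcome, as a careful person would: the job done as asked, in the order asked, and still so for the second after the job is handed in, while the arm keeps its last pose, push and grip.
It also fails if it takes over 64 s, if anything falls off the work surface, if the arm or the gripper's body presses on something with over 40 N, if the wrist force passes 120 N, or if a joint passes its speed limit or range.

## Working session

There is one attempt and no reset: what is moved stays moved. The work goes in short steps, Python scripts to look and compute and a tool call to move; the robot and the scene stay as the last step left them, time stands still between calls to the robot, and variables do not carry over. Pictures are saved under pics/ and viewed, and the job is handed in when it is done.

Besides the shell and the picture viewer there is one more tool, called after "Request:" in YAML: its name, and indented under it one key for each argument. send_rows: Moves the arm, as the interface text tells. Its arguments: {"type":"object","properties":{"plan":{"type":"array"}},"required":["plan"]}

```bash
ls; mkdir -p pics
python3 - <<'E'
from rig import bot, imaging, recognise, masks_of, mark_of
import cv2
s=bot.read_state(); print(s['time_s'],s['position'],s['tcp_rot'],s['opening'],bot.tip_extent)
for c in ['scene','side','wrist']:
    r=imaging.capture(c); cv2.imwrite(f'pics/{c}0.png',r['img'])
    print(c,r['mtx'],r.get('pose',r.get('T_tool_cam')))
    for t in ['base','corner','column','shoulder','ring','square','stock_grip','rack','cup','tin']:
        print(t,[(d['at'],round(d['conf'],2)) for d in mark_of(c,t)][:4])
print(bot.read_state()['time_s'])
E
```

```text
pics
0.0 [ 0.14599235 -0.60702487  0.2385946 ] [[ 9.72330208e-01  2.33610689e-01 -1.13601075e-04]
 [ 2.33610410e-01 -9.72328028e-01  2.09347804e-03]
 [ 3.78601337e-04 -2.06209033e-03 -9.99997802e-01]] 0.9968446339728999 0.017
scene [[413.73345093   0.         319.51020503]
 [  0.         413.73345093 200.58308781]
 [  0.           0.           1.        ]] [[ 0.4843102   0.46832054 -0.73899899  1.33976701]
 [ 0.87478355 -0.24564785  0.41762529 -0.39605777]
 [ 0.01404899 -0.84872434 -0.52864886  0.65050946]
 [ 0.          0.          0.          1.        ]]
base [([0.5516, 0.0642, -0.0006], 0.75)]
corner [([0.5598, 0.11, 0.0165], 0.92)]
column [([0.5668, 0.1231, 0.0338], 0.89)]
shoulder [([0.5628, 0.1156, 0.1632], 0.58), ([0.7055, 0.326, -0.0013], 0.36)]
ring [([0.4432, 0.2533, 0.0025], 0.48), ([0.4526, 0.3446, 0.0029], 0.41)]
square [([0.4767, -0.1823, 0.0], 0.9)]
stock_grip [([0.4717, -0.2641, 0.0132], 0.93)]
rack [([0.7712, -0.1048, 0.001], 0.92)]
cup [([0.6863, -0.3496, 0.0028], 0.91)]
tin [([0.7062, 0.3245, 0.0022], 0.85)]
side [[404.66217855   0.         304.95546237]
 [  0.   
[... 534 characters left out ...]
4729, -0.1849, -0.0008], 0.86)]
stock_grip [([0.4754, -0.2569, 0.0118], 0.57)]
rack [([0.7691, -0.1053, 0.0009], 0.81)]
cup [([0.6857, -0.3483, -0.0033], 0.61)]
tin [([0.7056, 0.3238, 0.0024], 0.91)]
wrist [[278.22736828   0.         325.43908026]
 [  0.         278.22736828 203.74201144]
 [  0.           0.           1.        ]] [[ 1.03320306e-03 -9.65817263e-01 -2.59221810e-01  7.00779344e-02]
 [ 9.99999336e-01  8.65772150e-04  7.60062137e-04 -8.48687666e-04]
 [-5.09654109e-04 -2.59222423e-01  9.65817517e-01 -1.45641252e-01]
 [ 0.00000000e+00  0.00000000e+00  0.00000000e+00  1.00000000e+00]]
base []
corner []
column []
shoulder []
ring []
square []
stock_grip []
rack []
cup []
tin []
1.65
```

View pics/scene0.png

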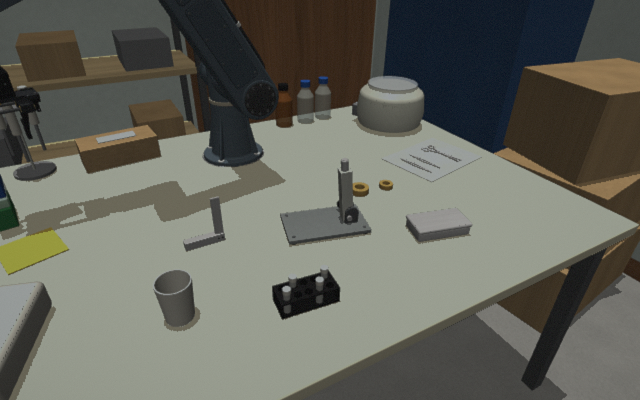

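View pics/side0.png

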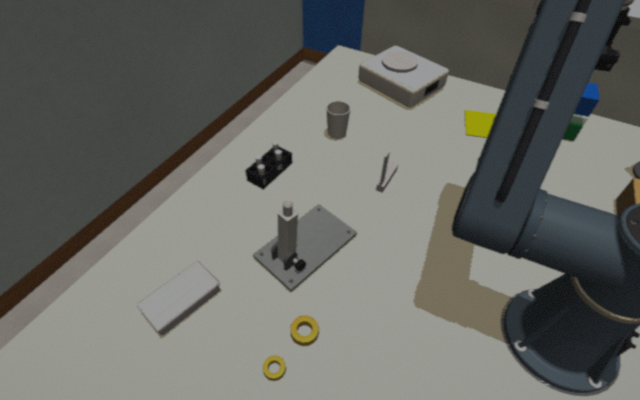

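The scene view shows the stand at (325,215), the square at (205,225), two rings at (360,188) and (386,184), the rack, cup and tin. The side view shows the rings at (305,330) and (274,367). Next I'll measure the rings and the base yaw.

```bash
cat > h.py <<'E'
import numpy as np, cv2
from rig import bot, imaging, recognise, masks_of, mark_of
def plane(r,uv,z,T=None):
    T=r['pose'] if T is None else T
    uv=np.atleast_2d(np.asarray(uv,float)); K=r['mtx']
    d=np.c_[(uv[:,0]-K[0,2])/K[0,0],(uv[:,1]-K[1,2])/K[1,1],np.ones(len(uv))]@T[:3,:3].T
    o=T[:3,3]; return o+d*((z-o[2])/d[:,2])[:,None]
def proj(r,P,T=None):
    T=r['pose'] if T is None else T
    P=np.atleast_2d(P); c=(P-T[:3,3])@T[:3,:3]; q=c@r['mtx'].T; return q[:,:2]/q[:,2:]
def wristT(s,r):
    T=np.eye(4); T[:3,:3]=s['tcp_rot']; T[:3,3]=s['position']; return T@r['T_tool_cam']
def cap(c):
    s=bot.read_state(); r=imaging.capture(c); T=r['pose'] if 'pose' in r else wristT(s,r); return r,T
E
python3 - <<'E'
from h import *
for c in ['scene','side']:
    r,T=cap(c)
    for d in masks_of(c,'ring')[:3]:
        m=d['region'].astype(np.uint8); cs=max(cv2.findContours(m,0,cv2.CHAIN_APPROX_NONE)[0],key=cv2.contourArea)[:,0]
        P=plane(r,cs,0.008)[:,:2].astype(np.float32)
        print(c,d['conf'],m.sum(),cv2.minAreaRect(P*1000), cv2.contourArea(P*1000))
    for t in ['base','square','column']:
        d=masks_of(c,t)[0];m=d['region'].astype(np.uint8)*255
        np.save(f'm_{c}_{t}.npy',m)
    big=cv2.resize(r['img'][140:270,170:410] if c=='scene' else r['img'][140:350,220:420],None,fx=3 if c=='scene' else 2.8,fy=3 if c=='scene' else 2.8,interpolation=cv2.INTER_CUBIC)
    cv2.imwrite(f'pics/{c}1.png',big)
E
```

```text
scene 0.72 226 ((437.48492431640625, 257.20391845703125), (49.90902328491211, 93.35829162597656), 57.21354675292969) 3809.12536307564
scene 0.41 2304 ((749.09814453125, -93.92426300048828), (152.47952270507812, 118.98918151855469), 85.68171691894531) 14437.306605536432
side 0.63 552 ((443.46026611328125, 249.71543884277344), (58.35430908203125, 58.85794448852539), 75.82742309570312) 2667.5953494235873
side 0.59 399 ((455.5799865722656, 343.78387451171875), (42.01231002807617, 46.79194259643555), 33.06526184082031) 1558.9824599134736
side 0.2 1252 ((785.3623657226562, -119.97102355957031), (176.9353485107422, 105.22846221923828), 84.3431625366211) 13912.550604029908
```

View pics/scene1.png

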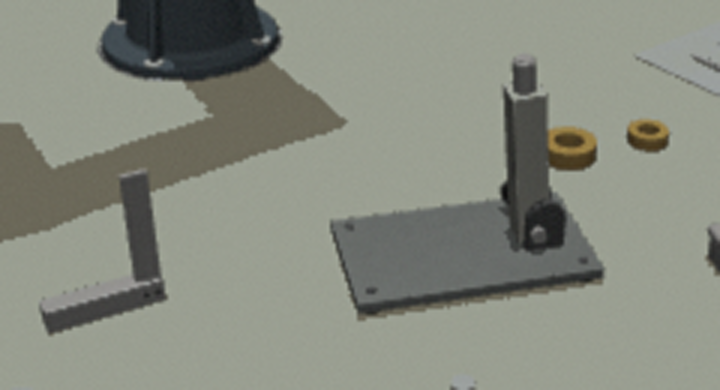

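View pics/side1.png

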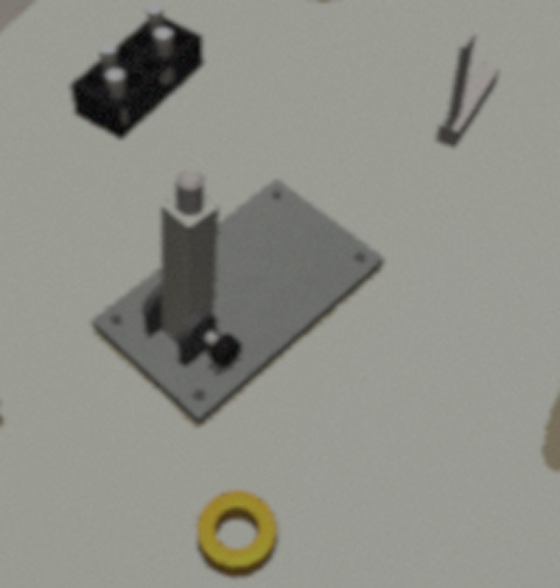

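Run:
```python
from h import *
from scipy.optimize import minimize
r,T=cap('side')
img=r['img'].astype(int); yel=((img[...,2]-img[...,0])>60).astype(np.uint8)
yel[:300]=0
n,l,st,ce=cv2.connectedComponentsWithStats(yel)
th=np.linspace(0,2*np.pi,90)
for i in range(1,n):
    if st[i,4]<100: continue
    m=l==i; cnt=cv2.findContours(m.astype(np.uint8),cv2.RETR_EXTERNAL,cv2.CHAIN_APPROX_NONE)[0][0]
    filled=cv2.drawContours(np.zeros((400,640),np.uint8),[cnt],-1,1,-1)
    u=255
    c0=plane(r,ce[i],0.008)[0]
    def sil(p,h):
        x,y,R=p
        P=np.r_[np.c_[x+R*np.cos(th),y+R*np.sin(th),0*th],np.c_[x+R*np.cos(th),y+R*np.sin(th),0*th+h]]
        q=proj(r,P); hull=cv2.convexHull((q*64).astype(np.int32)); im=np.zeros((400,640),np.uint8); cv2.fillConvexPoly(im,hull,255,cv2.LINE_AA,6); return im
    for h in (0.012,0.016,0.02):
        f=lambda p: np.abs(sil(p,h)/255.-filled).sum()
        b=minimize(f,[c0[0],c0[1],0.022],method='Nelder-Mead',options=dict(initial_simplex=[[c0[0],c0[1],.022],[c0[0]+.004,c0[1],.02],[c0[0],c0[1]+.004,.024],[c0[0]-.003,c0[1],.028]]))
        print(ce[i],st[i],h,b.x,b.fun)
    inner=filled.astype(bool)&~m
    print('hole',inner.sum(), filled.sum())
r2,_=cap('scene')
for c,rr in(('scene',r2),('side',r)):
    m=np.load(f'm_{c}_base.npy')
```

```text
[304.14772727 329.10909091] [291 315  27  28 440] 0.012 [0.4446194  0.24735241 0.0257203 ] 28.137254901960787
[304.14772727 329.10909091] [291 315  27  28 440] 0.016 [0.44398207 0.24855856 0.02524004] 35.33725490196078
[304.14772727 329.10909091] [291 315  27  28 440] 0.02 [0.44340859 0.24939613 0.0246651 ] 43.82745098039216
hole 165 605
[273.63605442 366.93197279] [263 356  22  23 294] 0.012 [0.45548866 0.34188618 0.01887744] 23.674509803921573
[273.63605442 366.93197279] [263 356  22  23 294] 0.016 [0.45487393 0.34232885 0.01841939] 27.984313725490196
[273.63605442 366.93197279] [263 356  22  23 294] 0.02 [0.45429566 0.34288539 0.01782426] 34.89411764705882
hole 113 407
```

Request:
send_rows:
  plan:
    - [[0.9,1,0.3,0.5,-1],[0.9,1,0.3,0.5,-1],[0.9,1,0.3,0.5,-1],[0.9,1,0.3,0.5,-1],[0.9,1,0,0.5,-1],[0.9,1,0,0.5,-1],[0.9,1,0,0.5,-1],[0.9,1,0,0.5,-1],[0.9,1,0,0.5,-1],[0.9,1,0,0.5,-1],[0.9,1,0,0.5,-1],[0.9,1,0,0.5,-1],[0.9,1,0,0.5,-1],[0,0,0,0,-1]]

```text
time_s: 3.65
position: [0.4996, -0.2141, 0.2757]
tcp_rot: [[0.628, 0.778, 0.002], [0.778, -0.628, 0.001], [0.002, 0.001, -1.0]]
force: [0.1, -0.1, -0.7]
opening: 1.001
```

Run:
```python
from h import *
s=bot.read_state(); print(s['time_s'],s['position'],s['tcp_rot'][:,0],s['force'],s['joint_positions'])
r,T=cap('wrist'); cv2.imwrite('pics/wrist1.png',r['img'])
for t in ['square','stock_grip','corner','shoulder','base']:
    print(t,[(d['at'],round(d['conf'],2)) for d in mark_of('wrist',t)][:3])
r,T=cap('scene'); cv2.imwrite('pics/scene2.png',r['img'])
```

```text
3.65 [ 0.49958854 -0.21408177  0.2757454 ] [0.62792793 0.77826896 0.00198379] [ 0.11989567 -0.11982745 -0.65188604] [-35.03975138  21.45192432  91.39962212   0.11984109  67.09617768
   3.81120799]
square [([0.4718, -0.1862, -0.005], 0.66)]
stock_grip [([0.4746, -0.2568, 0.0074], 0.63)]
corner []
shoulder []
base []
```

View pics/wrist1.png

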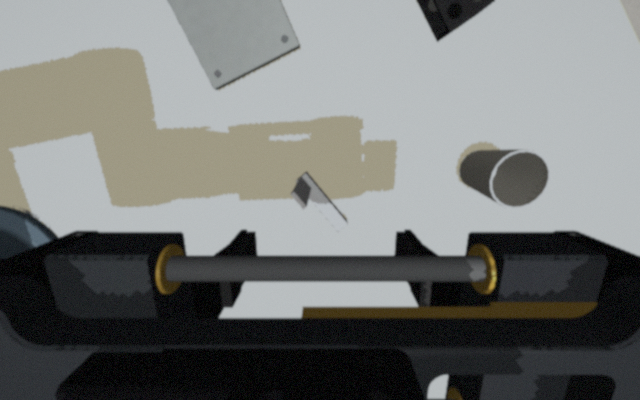

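View pics/scene2.png

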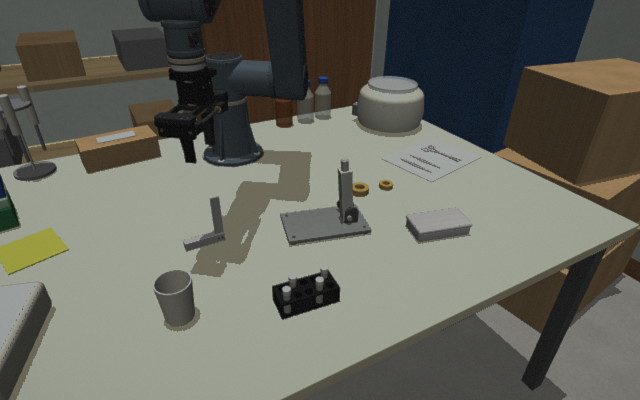

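Request:
send_rows:
  plan:
    - [[-0.14,0.95,0,0.36,-1],[-0.14,0.95,0,0.36,-1],[-0.14,0.95,0,0.36,-1],[-0.14,0.95,0,0.36,-1],[-0.14,0.95,0,0.36,-1],[-0.14,0.95,0,0.36,-1],[-0.14,0.95,0,0.36,-1],[-0.14,0.95,0,0.36,-1],[-0.14,0.95,0,0.36,-1],[-0.14,0.95,0,0.36,-1],[-0.14,0.95,0,0.36,-1],[-0.14,0.95,0,0.36,-1],[-0.14,0.95,0,0.36,-1],[-0.14,0.95,0,0.36,-1],[0,0,0,0,-1]]

```text
time_s: 5.5
position: [0.4377, 0.1829, 0.2757]
tcp_rot: [[0.178, 0.984, 0.0], [0.984, -0.178, 0.001], [0.001, -0.0, -1.0]]
force: [0.9, -0.3, 0.1]
opening: 1.002
```

Run:
```python
from h import *
s=bot.read_state(); print(s['time_s'],s['position'],s['tcp_rot'][:,0])
r,T=cap('wrist'); cv2.imwrite('pics/wrist2.png',r['img'])
print(T)
for d in mark_of('wrist','ring'): print(d)
hsv=r['img'].astype(int)
yel=((hsv[...,2]-hsv[...,0])>60).astype(np.uint8); yel[225:]=0
n,l,st,ce=cv2.connectedComponentsWithStats(yel)
for i in range(1,n):
    if st[i,4]<100: continue
    m=(l==i).astype(np.uint8); cs,h=cv2.findContours(m,cv2.RETR_CCOMP,cv2.CHAIN_APPROX_NONE)
    for c in cs:
        if len(c)<20: continue
        for z in (0.,0.016):
            P=plane(r,c[:,0],z,T)[:,:2]*1000; print(i,st[i],len(c),z,cv2.fitEllipse(P.astype(np.float32)))
```

```text
5.5 [0.43774602 0.18290769 0.27569156] [0.1777518  0.98407483 0.00101146]
[[ 9.84258394e-01 -1.70829185e-01 -4.53078666e-02  4.49397063e-01]
 [-1.76734787e-01 -9.50669516e-01 -2.54935846e-01  2.53109930e-01]
 [ 4.77675189e-04  2.58930223e-01 -9.65895911e-01  4.21404363e-01]
 [ 0.00000000e+00  0.00000000e+00  0.00000000e+00  1.00000000e+00]]
{'at': [0.4414, 0.2521, 0.0001], 'conf': 0.83}
1 [301  42  32  36 599] 92 0.0 ((453.450439453125, 346.2329406738281), (41.93000030517578, 42.97196960449219), 2.345202684402466)
1 [301  42  32  36 599] 92 0.016 ((453.2965393066406, 342.6972351074219), (40.337989807128906, 41.34040451049805), 2.3455357551574707)
1 [301  42  32  36 599] 54 0.0 ((453.54754638671875, 345.74774169921875), (25.043319702148438, 25.879873275756836), 92.10184478759766)
1 [301  42  32  36 599] 54 0.016 ((453.38995361328125, 342.2304382324219), (24.092470169067383, 24.897262573242188), 92.10244750976562)
2 [301 111  39  41 876] 112 0.0 ((441.209228515625, 251.27374267578125), (56.47642135620117, 57.06064987182617), 154.76266479492188)
2 [301 111  39  41 876] 112 0.016 ((441.5201110839844, 251.3434600830078), (54.332115173339844, 54.89414978027344), 154.7632293701172)
2 [301 111  39  41 876] 65 0.0 ((441.5682067871094, 251.47576904296875), (33.63285827636719, 33.91624450683594), 12.766717910766602)
2 [301 111  39  41 876] 65 0.016 ((441.865478515625, 251.53782653808594), (32.35587692260742, 32.62851333618164), 12.766902923583984)
```

View pics/wrist2.png

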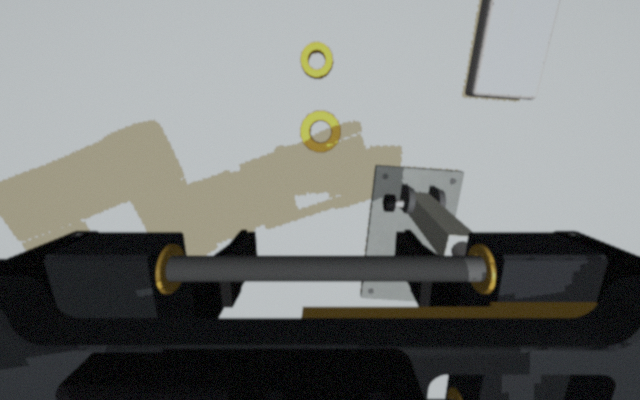

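```bash
cat > basefit.py <<'E'
from h import *
from scipy.optimize import least_squares
r1,_=cap('scene'); r2,_=cap('side')
s1=np.array([[332,221],[360,306],[603,268]])/3+[170,140]
s2=np.array([[278,180],[384,262],[199,416],[93,323]])/2.8+[220,140]
for n,r,s in(('scene',r1,s1),('side',r2,s2)):
    P=plane(r,s,0.017); print(n,(P[:,:2]*1000).round(1).tolist())
C=np.array([[-110,-65],[-110,65],[110,65],[110,-65]])/1000
# scene order: left(-x,+y?) determine by yaw ~78deg
def mod(p):
    a=p[2]; R=np.array([[np.cos(a),-np.sin(a)],[np.sin(a),np.cos(a)]]); return np.c_[C@R.T+p[:2],np.full(4,.017)]
print(mod([.5525,.065,np.radians(78)]).round(3))
def f(p):
    M=mod(p); q1=proj(r1,M); q2=proj(r2,M); e=[]
    for r,s in((r1,s1),(r2,s2)):
        q=proj(r,M)
        for x in s:
            d=q-x; e+=list(d[np.argmin((d**2).sum(1))])
    return np.array(e)
b=least_squares(f,[.5525,.065,np.radians(78)]); print(b.x,np.degrees(b.x[2]),f(b.x).round(2))
a=b.x[2]; ex=np.array([np.cos(a),np.sin(a)])
print('foot',b.x[:2]+.06*ex,'corner',b.x[:2]+.045*ex)
E
python3 basefit.py
```

```text
scene [[464.1, -23.2], [590.8, -55.3], [641.1, 154.8]]
side [[579.9, -51.7], [455.7, -16.7], [512.8, 188.6], [633.6, 160.7]]
[[ 0.593 -0.056  0.017]
 [ 0.466 -0.029  0.017]
 [ 0.512  0.186  0.017]
 [ 0.639  0.159  0.017]]
[0.54734975 0.06889821 1.32138785] 75.70994667510647 [-0.53 -1.37 -0.76 -1.81  0.68 -1.19 -0.71 -1.    0.33 -1.7  -0.22  1.31
 -1.03 -1.12]
foot [0.5621596  0.12704173] corner [0.55845713 0.11250585]
```

The small far ring (42–44 mm outside, 23 mm bore) is the right one, at about (0.4535, 0.3435). The nearer one is about 56 mm. Moving above it.

Request:
send_rows:
  plan:
    - [[0.09,0.9,0,-0.11,-1],[0.09,0.9,0,-0.11,-1],[0.09,0.9,-0.3,-0.11,-1],[0.09,0.9,-0.8,-0.11,-1],[0.09,0.9,-0.8,-0.11,-1],[0.09,0.9,-0.8,-0.11,-1],[0,0,-1,0,-1],[0,0,-1,0,-1],[0,0,0,0,-1]]

```text
time_s: 6.6
position: [0.4524, 0.3408, 0.1308]
tcp_rot: [[0.246, 0.969, -0.008], [0.969, -0.246, -0.004], [-0.006, -0.007, -1.0]]
force: [-0.2, -1.3, -0.5]
opening: 1.001
```

Run:
```python
from h import *
s=bot.read_state(); print(s['time_s'],s['position'],s['tcp_rot'][:,0],np.degrees(np.arctan2(*s['tcp_rot'][1::-1,0])))
r,T=cap('wrist'); cv2.imwrite('pics/wrist3.png',r['img'])
r,T=cap('side'); cv2.imwrite('pics/side3.png',cv2.resize(r['img'][230:400,180:440],None,fx=3,fy=3,interpolation=cv2.INTER_CUBIC))
```

```text
6.6 [0.45239501 0.3408149  0.13076159] [ 0.24623382  0.96918991 -0.00631056] 75.74494982206113
```

View pics/wrist3.png

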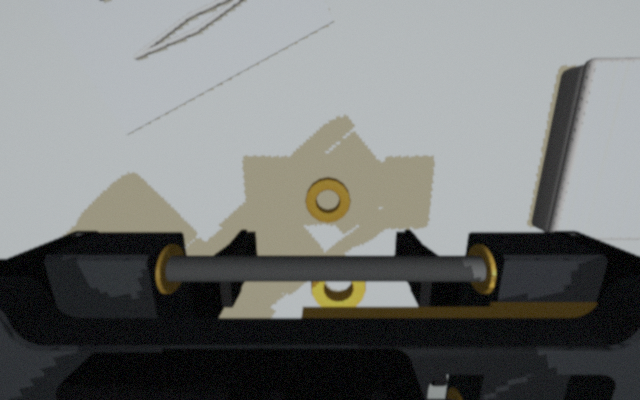

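View pics/side3.png

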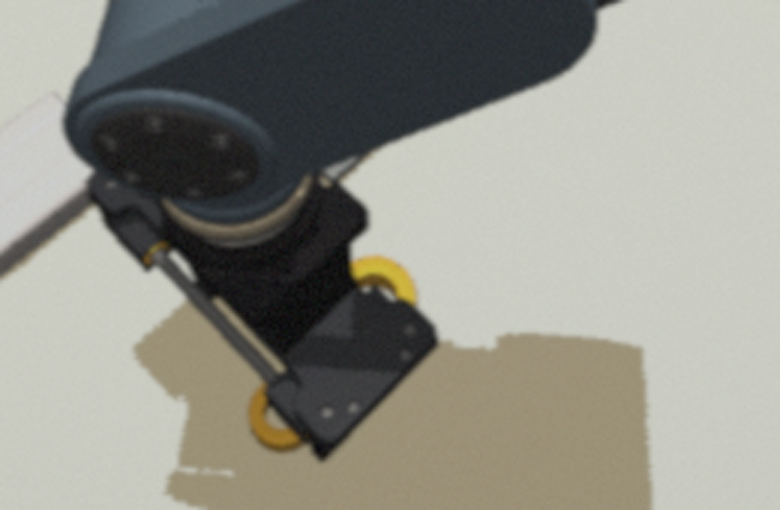

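```bash
cat > ringw.py <<'E'
from h import *
s=bot.read_state(); print(s['time_s'],s['position'],s['tcp_rot'][:,2])
r,T=cap('wrist')
im=r['img'].astype(int); yel=((im[...,2]-im[...,0])>50).astype(np.uint8); yel[232:]=0
n,l,st,ce=cv2.connectedComponentsWithStats(yel)
for i in range(1,n):
    if st[i,4]<300: continue
    cs,h=cv2.findContours((l==i).astype(np.uint8),cv2.RETR_CCOMP,cv2.CHAIN_APPROX_NONE)
    for c in cs:
        if len(c)<25: continue
        for z in (0.,0.016):
            P=plane(r,c[:,0],z,T)[:,:2]*1000; print(i,st[i],len(c),z,cv2.fitEllipse(P.astype(np.float32)))
E
python3 ringw.py
```

```text
6.7 [0.45505298 0.34232455 0.13450486] [-8.80406781e-04 -5.31166931e-04 -9.99999471e-01]
1 [ 303  181   44   43 1090] 122 0.0 ((452.47637939453125, 340.0782775878906), (44.46757888793945, 45.1260871887207), 173.71185302734375)
1 [ 303  181   44   43 1090] 122 0.016 ((453.5745849609375, 344.1693420410156), (41.927425384521484, 42.54832458496094), 173.71197509765625)
1 [ 303  181   44   43 1090] 65 0.0 ((452.545654296875, 340.3223571777344), (23.845935821533203, 24.52525520324707), 82.59596252441406)
1 [ 303  181   44   43 1090] 65 0.016 ((453.639892578125, 344.3995056152344), (22.483768463134766, 23.12428855895996), 82.59663391113281)
```

Request:
send_rows:
  plan:
    - [[-0.04,0.05,-1,0,-1],[0,0,-1,0,-1],[0,0,-1,0,-1],[0,0,-0.5,0,-1],[0,0,-0.3,0,-1],[0,0,0,0,-1],[0,0,0,0,-1]]

```text
time_s: 7.45
position: [0.4543, 0.3452, 0.0218]
tcp_rot: [[0.245, 0.97, 0.002], [0.97, -0.245, 0.001], [0.002, 0.002, -1.0]]
force: [-0.5, -0.7, 1.0]
opening: 0.999
```

Run:
```python
from h import *
s=bot.read_state(); print(s['time_s'],s['position'],s['tcp_rot'][:,0],s['force'])
```

```text
7.45 [0.45425532 0.34524629 0.02175068] [0.24462211 0.96961722 0.00157431] [-0.5042727  -0.65634861  0.98851903]
```

Request:
send_rows:
  plan:
    - [[0,-0.03,-0.07,0,-1],[0,0,0,0,-1],[0,0,0,0,1],[0,0,0,0,1],[0,0,0,0,1],[0,0,0,0,1],[0,0,0,0,1],[0,0,0,0,1],[0,0,0,0,1],[0,0,0,0,1],[0,0,0,0,1]]

```text
time_s: 8.55
position: [0.4533, 0.344, 0.0184]
tcp_rot: [[0.244, 0.97, 0.0], [0.97, -0.244, 0.0], [0.0, 0.0, -1.0]]
force: [-0.1, 0.3, -0.1]
opening: 0.492
```

Request:
send_rows:
  plan:
    - [[0,0,0.5,0,1],[0,0,1,0,1],[0,0,1,0,1],[0,0,1,0,1],[0,0,1,0,1],[0,0,1,0,1],[0.245,-0.99,1,0,1],[0.245,-0.99,1,0,1],[0.245,-0.99,1,0,1],[0.245,-0.99,0.8,0,1],[0.245,-0.99,0,0,1],[0.245,-0.99,0,0,1],[0.245,-0.99,0,0,1],[0.245,-0.99,0,0,1],[0.245,-0.99,0,0,1],[0.245,-0.99,0,0,1],[0.245,-0.99,0,0,1],[0,0,0,0,1],[0,0,0,0,1],[0,0,0,0,1]]

```text
time_s: 10.55
position: [0.5333, 0.018, 0.2977]
tcp_rot: [[0.244, 0.97, -0.001], [0.97, -0.244, 0.001], [0.0, -0.001, -1.0]]
force: [0.3, 0.3, -2.3]
opening: 0.497
```

Run:
```python
from h import *
s=bot.read_state(); print(s['time_s'],s['position'],s['tcp_rot'][:,0],s['force'],s['opening'],s['joint_positions'])
r,T=cap('wrist'); cv2.imwrite('pics/wrist4.png',r['img'])
for t in ['shoulder','column','corner','base']:
    print(t,[(d['at'],round(d['conf'],2)) for d in mark_of('wrist',t)][:3])
    print(t,[(d['at'],round(d['conf'],2)) for d in recognise('wrist',t)][:3])
np.save('T4.npy',T)
```

```text
10.55 [0.53325973 0.01803215 0.29768789] [2.44024671e-01 9.69768921e-01 4.47860497e-04] [ 0.26921522  0.25378276 -2.32039155] 0.49698592028724947 [-1.00864479e+01  1.93022474e+01  9.10134414e+01  3.07630126e-02
  6.97287013e+01  4.02707580e+00]
shoulder [([0.5632, 0.1146, 0.1633], 0.65)]
shoulder [([0.5614, 0.1121, 0.1637], 0.57)]
column [([0.5634, 0.1249, 0.0364], 0.63), ([0.4716, -0.1868, 0.0], 0.54)]
column [([0.5602, 0.1138, 0.1689], 0.72)]
corner [([0.5564, 0.1093, 0.0138], 0.93), ([0.5499, 0.066, 0.0043], 0.57)]
corner [([0.5445, 0.071, 0.0119], 0.98)]
base [([0.5507, 0.0651, 0.0038], 0.92)]
base [([0.55, 0.0734, 0.0205], 0.61)]
```

View pics/wrist4.png

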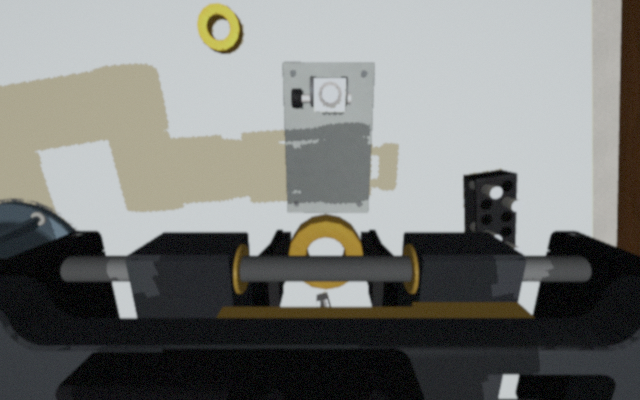

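Run:
```python
from h import *
img=cv2.imread('pics/wrist4.png'); T=np.load('T4.npy')
cv2.imwrite('pics/w4a.png',cv2.resize(img[50:220,270:390],None,fx=4,fy=3.5*4/3.5,interpolation=cv2.INTER_CUBIC)[:,:])
cv2.imwrite('pics/w4b.png',cv2.resize(img[205:310,260:390],None,fx=5,fy=5,interpolation=cv2.INTER_CUBIC))
```

```text
(no output)
```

View pics/w4a.png

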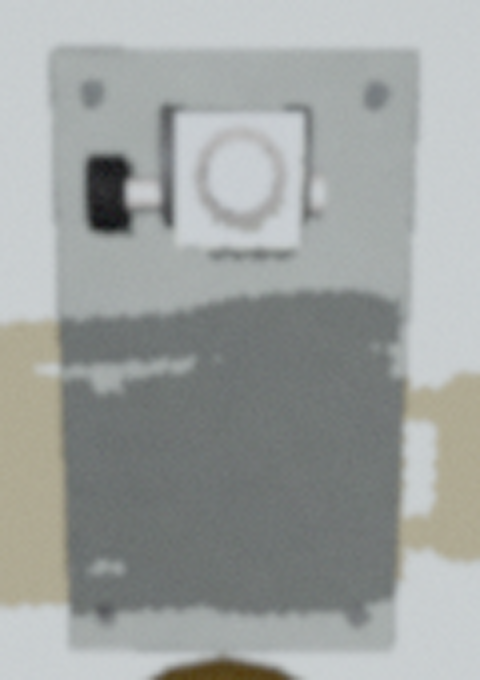

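View pics/w4b.png

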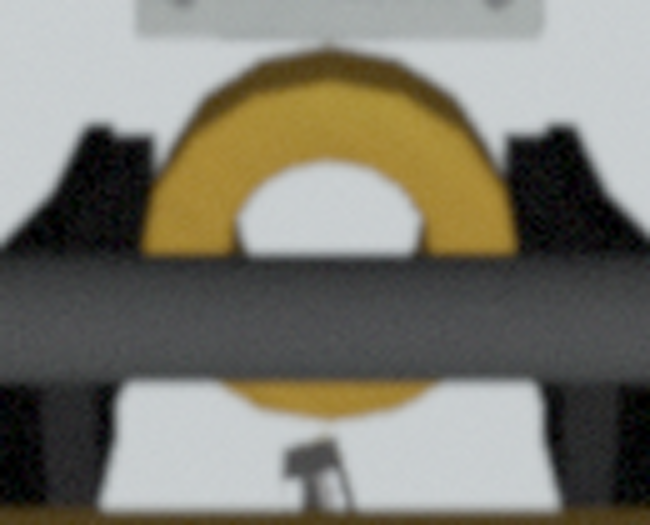

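Run:
```python
from h import *
r,_=cap('wrist'); T=np.load('T4.npy'); s=bot.read_state(); R=s['tcp_rot']; t=s['position']
P=plane(r,[[282.5,62.5],[375,62.5],[287.3,212.5],[368.5,212]],.017,T)[:,:2]*1000
print(P.round(1)); 
for a,b in((0,2),(1,3),):
    d=P[a]-P[b]; print(np.hypot(*d),np.degrees(np.arctan2(d[1],d[0])))
d=P[0]-P[1]; print(np.hypot(*d),np.degrees(np.arctan2(d[1],d[0]))-90);d=P[2]-P[3]; print(np.hypot(*d),np.degrees(np.arctan2(d[1],d[0]))-90)
print('centre',P.mean(0))
for z in (.1935,.1965): print('shaft',plane(r,[330,94.2],z,T))
# ring in tool frame
q=plane(r,[[326,221.6],[326,288.6],[288.4,250],[363.8,250]],t[2]-.0024,T); 
print('ring tool mm',((q-t)@R*1000).round(1))
for d in mark_of('wrist','ring'): print(d)
# shoulder square corners
q=plane(r,np.array([[176,110],[300,110],[300,248],[176,248]])/4+[270,50],.1665,T);print((q*1000).round(1))
```

```text
[[513.3 188.9]
 [638.5 157.5]
 [459.1 -23.1]
 [585.3 -53.8]]
218.73379205116112 75.65310047410915
217.88213777146402 75.8489492288718
129.15978811747925 75.93245522844546
129.91147842479165 76.30702443640604
centre [549.03577888  67.3685353 ]
shaft [[0.56025216 0.1137732  0.1935    ]]
shaft [[0.56012564 0.11345506 0.1965    ]]
ring tool mm [[ 21.3  -1.6   2.4]
 [-21.1  -1.5   2.4]
 [  4.  -23.3   2.4]
 [  4.1  20.3   2.4]]
{'at': [0.4412, 0.2515, -0.0002], 'conf': 0.98}
{'at': [0.5367, 0.0182, 0.2801], 'conf': 0.84}
[[550.6 134.2 166.5]
 [578.2 127.2 166.5]
 [571.4  97.9 166.5]
 [542.9 105.  166.5]]
```

Request:
send_rows:
  plan:
    - [[0.236,0.79,0,0,1],[0.236,0.79,0,0,1],[0.236,0.79,0,0,1],[0.236,0.79,0,0,1],[0,0,-0.7,0,1],[0,0,-0.7,0,1],[0,0,-0.7,0,1],[0,0,-0.3,0,1],[0,0,0,0,1],[0,0,0,0,1]]

```text
time_s: 12.1
position: [0.563, 0.112, 0.2261]
tcp_rot: [[0.245, 0.97, 0.001], [0.97, -0.245, 0.0], [0.0, 0.001, -1.0]]
force: [-0.4, -0.3, -1.4]
opening: 0.495
```

Run:
```python
from h import *
s=bot.read_state(); print(s['time_s'],s['position'],s['force'])
r,T=cap('wrist'); cv2.imwrite('pics/w5.png',cv2.resize(r['img'][205:310,260:390],None,fx=5,fy=5,interpolation=cv2.INTER_CUBIC))
r,T=cap('side'); cv2.imwrite('pics/s5.png',cv2.resize(r['img'][140:290,220:380],None,fx=4,fy=4,interpolation=cv2.INTER_CUBIC))
r,T=cap('scene'); cv2.imwrite('pics/c5.png',cv2.resize(r['img'][100:240,270:420],None,fx=4,fy=4,interpolation=cv2.INTER_CUBIC))
```

```text
12.1 [0.56304156 0.11196773 0.22606295] [-0.39698174 -0.271721   -1.44534999]
```

View pics/w5.png

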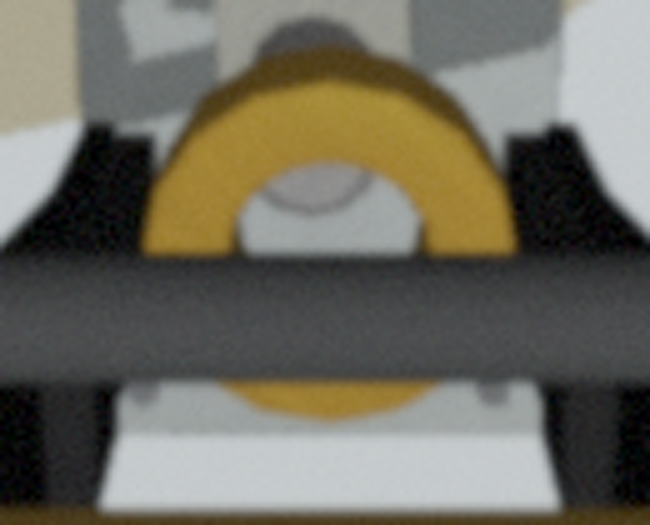

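View pics/s5.png

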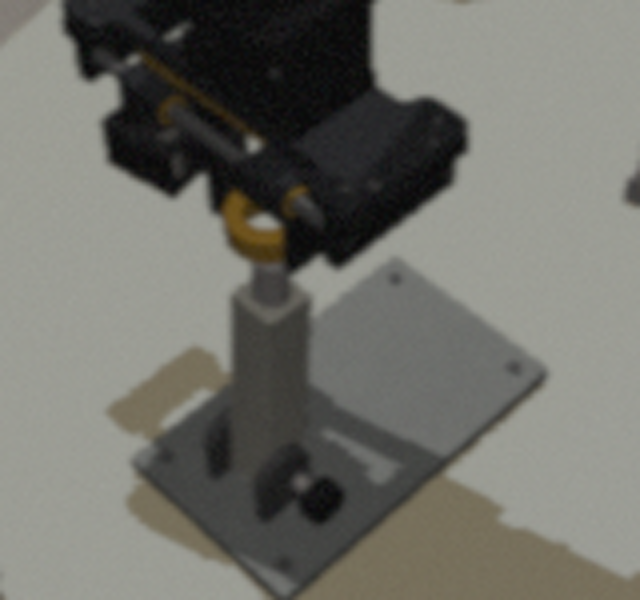

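View pics/c5.png

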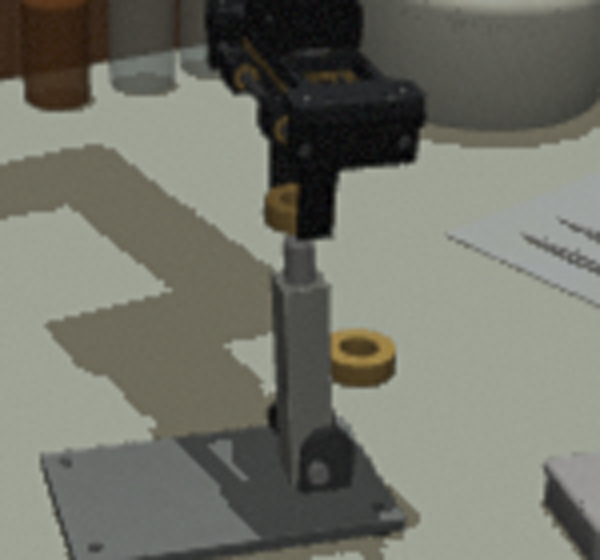

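Run:
```python
from h import *
s=bot.read_state(); r,T=cap('wrist');R=s['tcp_rot']; t=s['position']
for z in (.1935,.1965): print(((plane(r,[[322.8,247.7],[315,243.5],[331,243.5]],z,T)-t)@R*1000).round(1))
print(s['position'],s['force'])
r,T=cap('scene')
# axis check: project shaft tip model into views
for c in('scene','side'):
    r,T=cap(c)
    print(c,proj(r,[[.5602,.1137,.1965],[.5608,.116,.1665],[.5621-.0005,.118,.167]]))
print(plane(r,[0,0],0)[0])
```

```text
[[-8.5 -2.7 33.2]
 [-5.4 -8.1 33.2]
 [-5.4  3.  33.2]]
[[-7.2 -2.7 30.2]
 [-4.1 -8.  30.2]
 [-4.1  2.9 30.2]]
[0.56324371 0.11196402 0.22668267] [ 1.06026917  0.01090539 -1.64112229]
scene [[344.43761303 158.37366816]
 [344.79160591 168.99963059]
 [345.64067019 168.78489903]]
side [[287.62723123 202.61159845]
 [287.42747682 213.02975513]
 [286.54915884 213.37119899]]
[ 2.58409761 -0.4263538   0.        ]
```

Request:
send_rows:
  plan:
    - [[-0.033,0.023,0,0,1],[0,0,-0.15,0,1],[0,0,-0.15,0,1],[0,0,-0.15,0,1],[0,0,-0.1,0,1],[0,0.011,-0.1,0,1],[0,0,0,0,1]]

```text
time_s: 13.15
position: [0.5611, 0.1131, 0.2053]
tcp_rot: [[0.244, 0.97, -0.001], [0.97, -0.244, -0.0], [-0.0, -0.001, -1.0]]
force: [-0.4, 0.4, -0.8]
opening: 0.49
```

Run:
```python
from h import *
s=bot.read_state(); print(s['time_s'],s['position'],s['force'],s['moment'])
r,T=cap('wrist'); cv2.imwrite('pics/w6.png',cv2.resize(r['img'][205:310,260:390],None,fx=5,fy=5,interpolation=cv2.INTER_CUBIC))
r,T=cap('scene'); cv2.imwrite('pics/c6.png',cv2.resize(r['img'][100:240,270:420],None,fx=4,fy=4,interpolation=cv2.INTER_CUBIC))
```

```text
13.15 [0.56110706 0.11305028 0.20531802] [-0.38519251  0.43805661 -0.82807878] [-0.01363985 -0.07827013  0.05008392]
```

View pics/w6.png

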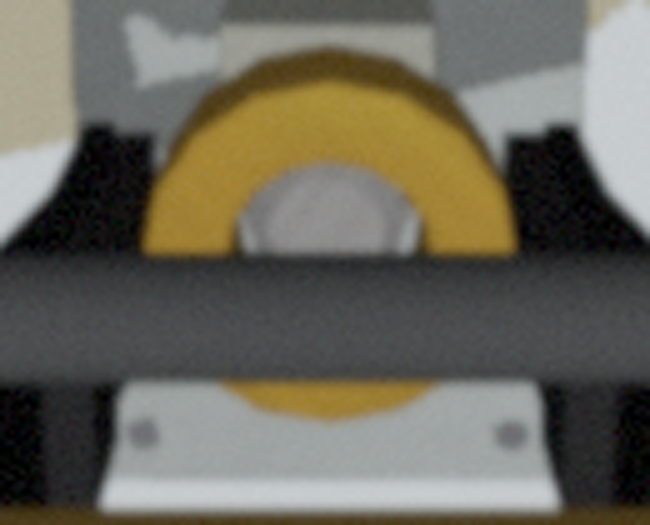

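View pics/c6.png

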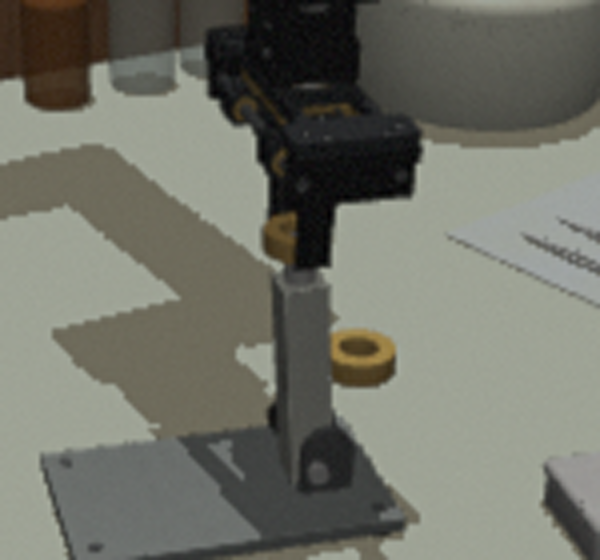

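The ring is threaded over the tip, centred, with no contact force. Continuing down.

Request:
send_rows:
  plan:
    - [[0.003,0.012,-0.12,0,1],[0.003,0.012,-0.12,0,1],[0.003,0.012,-0.12,0,1],[0.003,0.012,-0.12,0,1],[0,0,0,0,1]]

```text
time_s: 13.75
position: [0.5613, 0.1145, 0.1908]
tcp_rot: [[0.245, 0.97, -0.001], [0.97, -0.245, -0.0], [-0.0, -0.001, -1.0]]
force: [0.4, -0.4, -0.9]
opening: 0.495
```

Request:
send_rows:
  plan:
    - [[0,0,-0.06,0,1],[0,0,-0.06,0,1],[0,0,0,0,1]]

```text
time_s: 14.05
position: [0.5616, 0.1145, 0.1877]
tcp_rot: [[0.245, 0.97, -0.0], [0.97, -0.245, 0.0], [-0.0, -0.0, -1.0]]
force: [-0.0, -0.0, -1.4]
opening: 0.491
```

Request:
send_rows:
  plan:
    - [[0,0,-0.05,0,1],[0,0,-0.05,0,1],[0,0,0,0,1]]

```text
time_s: 14.35
position: [0.5619, 0.1145, 0.1856]
tcp_rot: [[0.244, 0.97, 0.001], [0.97, -0.244, 0.0], [0.0, 0.001, -1.0]]
force: [-1.6, -0.6, 3.8]
opening: 0.491
```

Request:
send_rows:
  plan:
    - [[0,0,0,0,-0.4],[0,0,0,0,-0.4],[0,0,0,0,-0.4],[0,0,0,0,-0.4],[0,0,0,0,-0.4],[0,0,0.3,0,-0.4],[0,0,0.6,0,-0.4],[0,0,1,0,-0.4],[0,0,1,0,-0.4],[-0.3,-1,1,0,-0.4],[-0.3,-1,0,0,-0.4],[-0.3,-1,0,0,-0.4],[0,0,0,0,-0.4],[0,0,0,0,-0.4]]

```text
time_s: 15.75
position: [0.5348, 0.0242, 0.3026]
tcp_rot: [[0.246, 0.969, 0.001], [0.969, -0.246, 0.0], [0.001, 0.001, -1.0]]
force: [0.9, 1.0, 0.0]
opening: 0.697
```

Run:
```python
from h import *
s=bot.read_state(); print(s['time_s'],s['position'],s['force'],s['moment'],s['opening'])
r,T=cap('wrist'); cv2.imwrite('pics/w7.png',r['img']); np.save('T7.npy',T)
r,T=cap('scene'); cv2.imwrite('pics/c7.png',cv2.resize(r['img'][100:240,270:420],None,fx=4,fy=4,interpolation=cv2.INTER_CUBIC))
r,T=cap('side'); cv2.imwrite('pics/s7.png',cv2.resize(r['img'][140:290,220:380],None,fx=4,fy=4,interpolation=cv2.INTER_CUBIC))
```

```text
15.75 [0.53483661 0.02415794 0.3026032 ] [0.92984905 1.04805313 0.04411609] [-0.00233433 -0.11164159  0.00479437] 0.6974489042452581
```

View pics/w7.png

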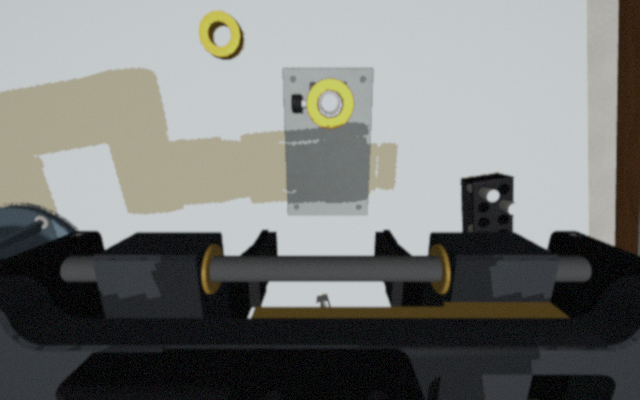

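View pics/c7.png

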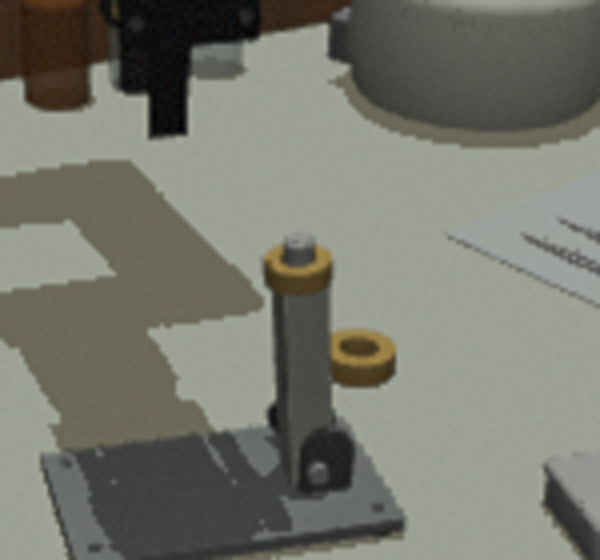

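View pics/s7.png

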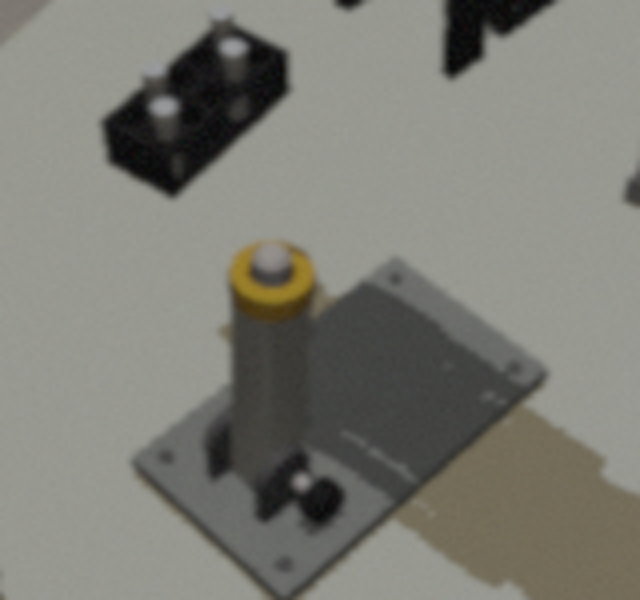

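Ring is seated flush on the shoulder in all views. Now the square.

Request:
send_rows:
  plan:
    - [[-0.15,-0.95,-0.1,0.2,-1],[-0.15,-0.95,-0.1,0.2,-1],[-0.15,-0.95,-0.1,0.2,-1],[-0.15,-0.95,-0.1,0.2,-1],[-0.15,-0.95,-0.1,0.2,-1],[-0.15,-0.95,-0.1,0.2,-1],[-0.15,-0.95,-0.1,0.2,-1],[-0.15,-0.95,-0.1,0.2,-1],[-0.15,-0.95,-0.1,0.2,-1],[-0.15,-0.95,-0.1,0.2,-1],[-0.15,-0.95,-0.1,0.2,-1],[-0.15,-0.95,-0.1,0.2,-1],[-0.15,-0.95,-0.1,0.2,-1],[0,0,0,0,-1],[0,0,0,0,-1],[0,0,0,0,-1]]

```text
time_s: 17.5
position: [0.4767, -0.3446, 0.2627]
tcp_rot: [[-0.014, 1.0, -0.0], [1.0, 0.014, 0.001], [0.001, -0.0, -1.0]]
force: [0.2, -0.9, 0.1]
opening: 0.994
```

Run:
```python
from h import *
s=bot.read_state(); print(s['time_s'],s['position'],s['tcp_rot'][:,0],s['force'])
r,T=cap('wrist'); cv2.imwrite('pics/w8.png',r['img']); np.save('T8.npy',T)
for t in ['square','stock_grip']: print(t,[(d['at'],round(d['conf'],2)) for d in mark_of('wrist',t)][:3])
m=masks_of('wrist','square')[0]['region']; v,u=np.where(m); print(u.min(),u.max(),v.min(),v.max())
a,b=max(u.min()-10,0),u.max()+10; c,d=max(v.min()-10,0),v.max()+30
k=min(700//(b-a),550//(d-c)); print(a,c,k)
cv2.imwrite('pics/w8a.png',cv2.resize(r['img'][c:d,a:b],None,fx=k,fy=k,interpolation=cv2.INTER_CUBIC))
```

```text
17.5 [ 0.4766991  -0.34457674  0.26274597] [-0.01427938  0.99989737  0.00116235] [ 0.19974294 -0.87719786  0.14435415]
square [([0.4712, -0.1887, 0.001], 0.78)]
stock_grip [([0.4765, -0.2605, 0.011], 0.72)]
316 333 31 139
306 21 3
```

View pics/w8.png

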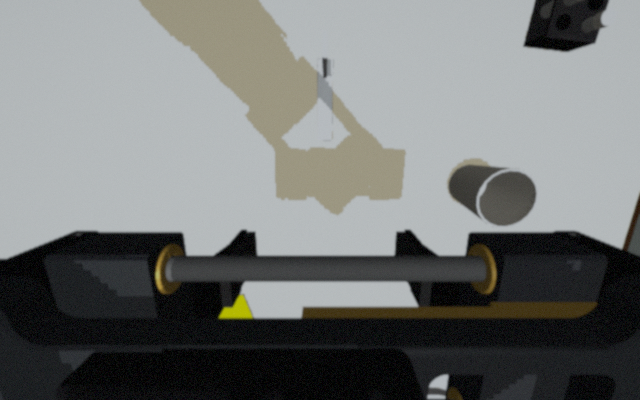

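View pics/w8a.png

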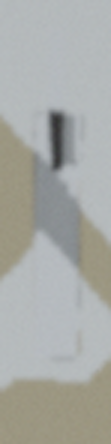

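Run:
```python
from h import *
im=cv2.imread('pics/w8.png')[35:155,300:355]
im=cv2.resize(im,None,fx=5,fy=5,interpolation=cv2.INTER_CUBIC)
g=im.astype(float); lo,hi=150,215; e=np.clip((g-lo)/(hi-lo)*255,0,255).astype(np.uint8)
cv2.imwrite('pics/w8b.png',np.hstack([im,e]))
for c in('scene','side'):
    r,_=cap(c); m=masks_of(c,'square')[0]['region']; v,u=np.where(m); print(c,u.min(),u.max(),v.min(),v.max())
    a,b,cc,d=u.min()-8,u.max()+8,v.min()-8,v.max()+8
    cv2.imwrite(f'pics/{c}8.png',cv2.resize(r['img'][cc:d,a:b],None,fx=8,fy=8,interpolation=cv2.INTER_CUBIC)); print(a,cc)
```

```text
scene 185 224 197 249
177 189
side 376 396 154 191
368 146
```

View pics/w8b.png

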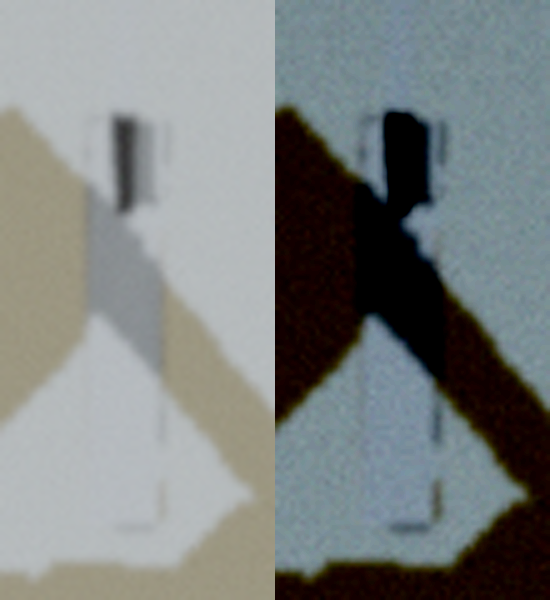

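View pics/scene8.png

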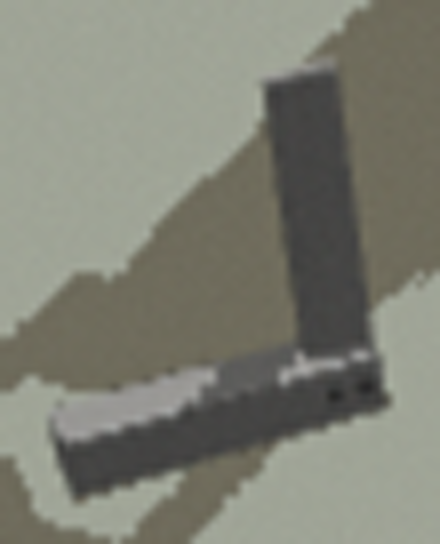

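View pics/side8.png

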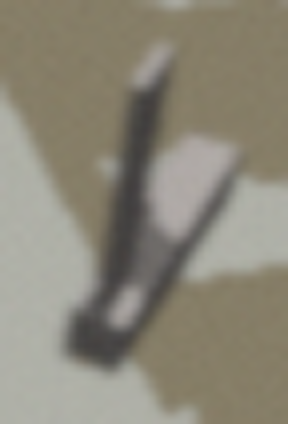

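Run:
```python
from h import *
r,_=cap('wrist'); T=np.load('T8.npy')
f=lambda p:np.array(p)/5+[300,35]
P=plane(r,f([[86,118],[166,118],[161,522],[86,522],[87,250],[163,370]]),.022,T)[:,:2]*1000; print(P.round(1))
for a,b in((0,3),(1,2),(4,3),(5,1)):
    d=P[a]-P[b]; print(np.hypot(*d),np.degrees(np.arctan2(d[1],d[0]))%180)
r,_=cap('scene')
g=lambda p:np.array(p)/8+[177,189]
P=plane(r,g([[55,410],[75,438],[380,368],[370,340]]),.022)[:,:2]*1000; print(P.round(1)); d=P[2]-P[1];print(np.hypot(*d),np.degrees(np.arctan2(d[1],d[0])))
P=plane(r,g([[78,497],[388,402]]),.0)[:,:2]*1000; print(P.round(1)); d=P[1]-P[0];print(np.hypot(*d),np.degrees(np.arctan2(d[1],d[0])))
# blade
B=plane(r,g([[265,80],[335,65]]),.125)*1000; print(B.round(1)); d=B[1]-B[0];print(np.hypot(*d[:2]),np.degrees(np.arctan2(d[1],d[0])))
r,_=cap('side')
g=lambda p:np.array(p)/8+[368,146]
P=plane(r,g([[240,150],[125,330],[75,310]]),.022)[:,:2]*1000; print(P.round(1)); d=P[1]-P[0];print(np.hypot(*d),np.degrees(np.arctan2(d[1],d[0])))
```

```text
[[ 463.2 -187.4]
 [ 483.3 -187.1]
 [ 484.2 -286.5]
 [ 463.9 -286.8]
 [ 463.6 -218.4]
 [ 483.9 -247.5]]
99.38334209727444 90.43816642353788
99.38301396744032 90.5104671027733
68.44103129161073 90.22211094918775
60.3276054178457 90.54020691291308
[[ 467.6 -286.3]
 [ 484.5 -284.4]
 [ 493.5 -191.3]
 [ 477.6 -189.4]]
93.50616491930577 84.53378055512914
[[ 484.6 -286.8]
 [ 482.6 -187.6]]
99.318355938567 91.12716580974599
[[ 476.9 -210.   125. ]
 [ 478.2 -188.9  125. ]]
21.143238468073527 86.42656802459767
[[ 462.  -284.5]
 [ 461.5 -185.1]
 [ 479.4 -185.2]]
99.38528987757566 90.27376343845438
```

Request:
send_rows:
  plan:
    - [[-0.02,0.92,0,-0.02,-1],[-0.02,0.92,0,-0.02,-1],[-0.02,0.92,0,-0.01,-1],[0,0,-1,0,-1],[0,0,-1,0,-1],[0,0,-1,0,-1],[0,0,-1,0,-1],[0,0,-1,0,-1],[0,0,-1,0,-1],[0,0,0,0,-1],[0,0,0,0,-1]]

```text
time_s: 19.15
position: [0.4745, -0.2633, 0.0829]
tcp_rot: [[-0.008, 1.0, -0.001], [1.0, 0.008, 0.001], [0.001, -0.001, -1.0]]
force: [-0.0, -1.3, 0.3]
opening: 0.998
```

Run:
```python
from h import *
s=bot.read_state(); print(s['time_s'],s['position'],s['tcp_rot'][:,0],s['force'])
r,T=cap('wrist'); cv2.imwrite('pics/w9.png',r['img']); np.save('T9.npy',T)
```

```text
19.15 [ 0.47448742 -0.26330562  0.08294019] [-7.84920386e-03  9.99969042e-01  5.51877910e-04] [-0.00425162 -1.30588676  0.34019996]
```

View pics/w9.png

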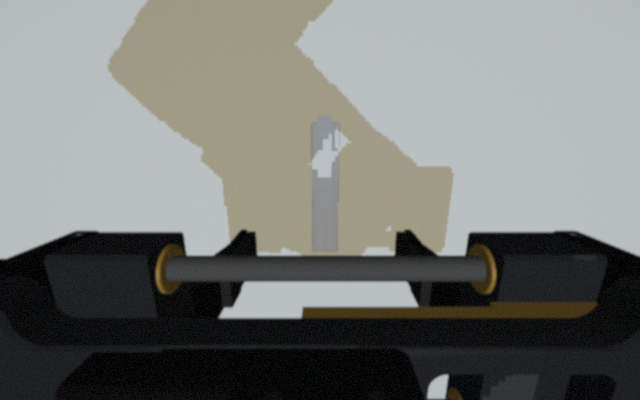

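Request:
send_rows:
  plan:
    - [[0,0,-0.9,0,-1],[0,0,-0.8,0,-1],[0,0,-0.35,0,-1],[0,0,0,0,-1],[0,0,0,0,-1],[0,0,0,0,-1]]

```text
time_s: 19.8
position: [0.4753, -0.2639, 0.0228]
tcp_rot: [[-0.008, 1.0, 0.002], [1.0, 0.008, -0.002], [-0.002, 0.002, -1.0]]
force: [-0.6, -0.0, 0.2]
opening: 0.999
```

Request:
send_rows:
  plan:
    - [[0,0,-0.08,0,-1],[0,0,0,0,-1],[0,0,0,0,1],[0,0,0,0,1],[0,0,0,0,1],[0,0,0,0,1],[0,0,0,0,1],[0,0,0,0,1],[0,0,0,0,1],[0,0,0,0,1],[0,0,0,0,1],[0,0,0,0,1],[0,0,0,0,1]]

```text
time_s: 21.1
position: [0.4744, -0.2632, 0.019]
tcp_rot: [[-0.008, 1.0, -0.0], [1.0, 0.008, 0.0], [0.0, -0.0, -1.0]]
force: [-0.7, 1.0, -0.1]
opening: 0.227
```

Run:
```python
from h import *
s=bot.read_state(); print(s['time_s'],s['position'],s['tcp_rot'][:,0],s['force'],s['opening']*87,s['joint_positions'])
```

```text
21.1 [ 0.47435902 -0.26318735  0.01904151] [-8.26026439e-03  9.99965881e-01  6.35720824e-05] [-0.65969454  0.99051098 -0.07620818] 19.780830567634315 [-4.08256451e+01  4.40583730e+01  1.02273375e+02 -1.35663324e-02
  3.36823360e+01 -4.12876394e+01]
```

Request:
send_rows:
  plan:
    - [[0,0,0.3,0,1],[0,0,0.5,0,1],[0,0,0.8,0,1],[0,0,0.8,0,1],[0,0,0,0,1],[0,0,0,0,1]]

```text
time_s: 21.7
position: [0.4744, -0.2631, 0.0911]
tcp_rot: [[-0.008, 1.0, 0.0], [1.0, 0.008, -0.0], [-0.0, 0.0, -1.0]]
force: [-0.8, -0.5, -4.9]
opening: 0.231
```

Run:
```python
from h import *
s=bot.read_state(); print(s['time_s'],s['position'],s['force'],s['moment'],s['opening']*87)
r,T=cap('wrist'); cv2.imwrite('pics/w10.png',r['img']); np.save('T10.npy',T)
r,T=cap('scene'); cv2.imwrite('pics/c10.png',cv2.resize(r['img'][130:280,120:280],None,fx=4,fy=4,interpolation=cv2.INTER_CUBIC))
```

```text
21.7 [ 0.47438746 -0.26308794  0.09107519] [-0.79904315 -0.51460105 -4.88527793] [-0.15526985 -0.0975365   0.01598194] 20.118672174272994
```

View pics/w10.png

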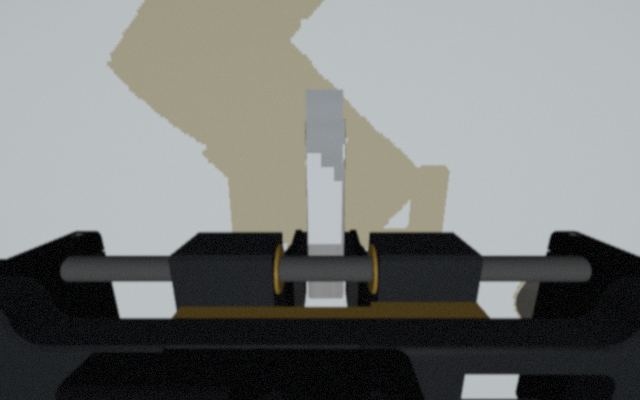

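View pics/c10.png

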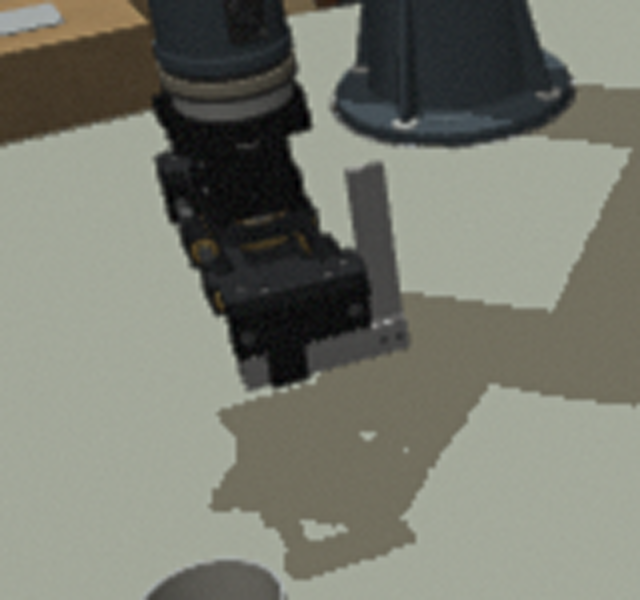

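Run:
```python
from h import *
t=np.array([.4744,-.2631,.0911]); r,_=cap('scene')
a=np.radians(90.47); ex=np.array([np.cos(a),np.sin(a),0]); ey=np.array([-np.sin(a),np.cos(a),0])
h=t+.076*ex-np.array([0,0,.019])
for n,p in dict(heel_r=(0,-.01,0),end_r=(-.1,-.01,0),bt0=(0,0,.125),bt1=(-.022,0,.125)).items():
    P=h+p[0]*ex+p[1]*ey+np.array([0,0,p[2]]); print(n,((proj(r,P)-[120,130])*4).round(0))
```

```text
heel_r [[411. 345.]]
end_r [[248. 389.]]
bt0 [[382. 159.]]
bt1 [[345. 167.]]
```

Request:
send_rows:
  plan:
    - [[0.198,0.907,0,-0.254,1],[0.198,0.907,0,-0.254,1],[0.198,0.907,0,-0.254,1],[0.198,0.907,0,-0.254,1],[0.198,0.907,0,-0.254,1],[0.198,0.907,0,-0.254,1],[0.198,0.907,0,-0.254,1],[0.198,0.907,0,-0.254,1],[0.198,0.907,0,-0.254,1],[0.198,0.907,0,-0.254,1],[0,0,0,0,1],[0,0,-0.5,0,1],[0,0,-0.5,0,1],[0,0,-0.4,0,1],[0,0,0,0,1],[0,0,0,0,1]]

```text
time_s: 23.45
position: [0.5335, 0.0086, 0.0485]
tcp_rot: [[0.244, 0.97, -0.001], [0.97, -0.244, 0.0], [-0.0, -0.001, -1.0]]
force: [-0.1, 0.2, -5.0]
opening: 0.226
```

```bash
cat > look.py <<'E'
from h import *
import sys
n=sys.argv[1]
s=bot.read_state(); print(s['time_s'],s['position'],s['tcp_rot'][:,0],np.degrees(np.arctan2(*s['tcp_rot'][1::-1,0])),'F',s['force'],s['moment'],s['opening']*87,s['joint_positions'][5])
r,T=cap('wrist'); cv2.imwrite(f'pics/w{n}.png',r['img'])
r,T=cap('scene'); cv2.imwrite(f'pics/c{n}.png',cv2.resize(r['img'][130:260,260:400],None,fx=5,fy=5,interpolation=cv2.INTER_CUBIC)[:600])
r,T=cap('side'); cv2.imwrite(f'pics/s{n}.png',cv2.resize(r['img'][140:290,220:400],None,fx=4,fy=4,interpolation=cv2.INTER_CUBIC))
E
python3 look.py 11
```

```text
23.45 [0.5335154  0.00855934 0.04847905] [ 2.43933148e-01  9.69792039e-01 -1.45339170e-04] 75.88120496605772 F [-0.14475505  0.17554686 -5.03894624] [-0.1882418  -0.07970969 -0.02936773] 19.64900675506757 3.0386487371032427
```

View pics/w11.png

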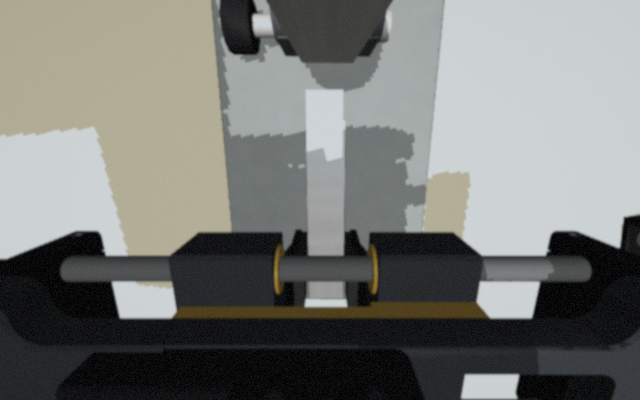

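View pics/c11.png

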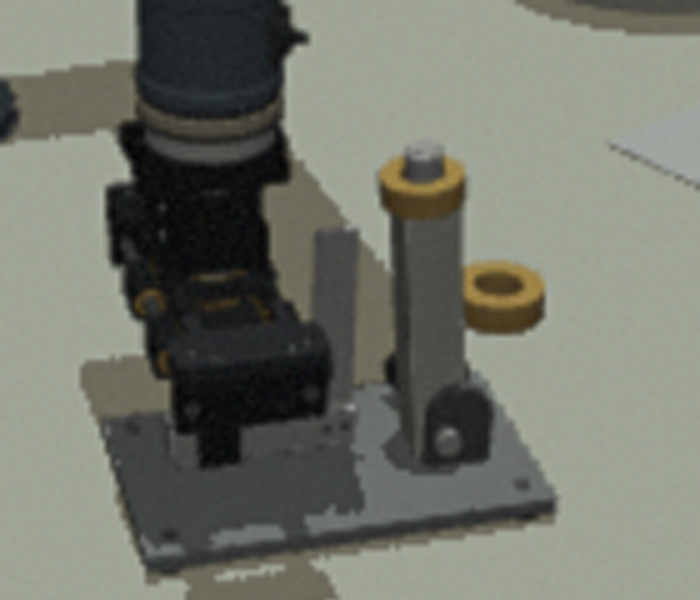

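View pics/s11.png

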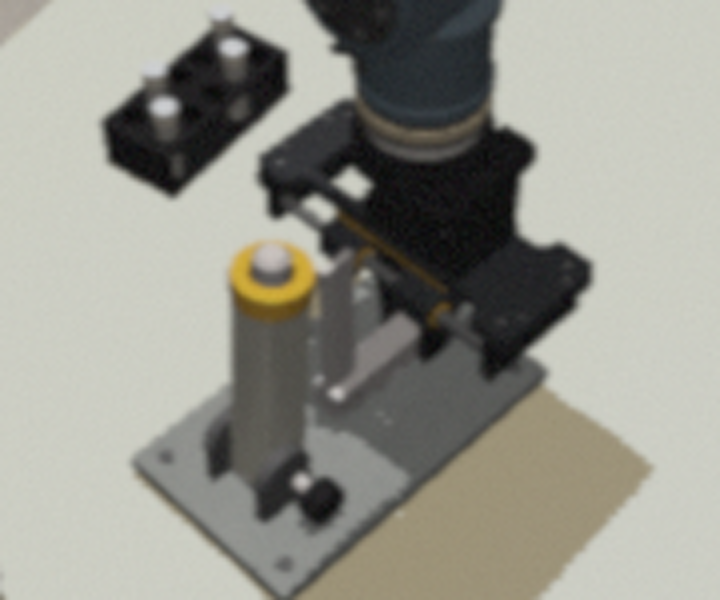

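Request:
send_rows:
  plan:
    - [[0,0,-0.25,0,1],[0,0,-0.1,0,1],[0,0,0,0,1],[0,0,0,0,1]]

```text
time_s: 24.0
position: [0.5338, 0.009, 0.0384]
tcp_rot: [[0.243, 0.97, -0.0], [0.97, -0.243, 0.0], [0.0, -0.0, -1.0]]
force: [0.6, 0.5, -5.1]
opening: 0.227
```

Request:
send_rows:
  plan:
    - [[0,0,-0.04,0,1],[0,0,0,0,1],[0,0,0,0,1]]

```text
time_s: 24.3
position: [0.5339, 0.0089, 0.0374]
tcp_rot: [[0.244, 0.97, 0.0], [0.97, -0.244, 0.0], [0.0, 0.0, -1.0]]
force: [-0.4, -0.3, -4.5]
opening: 0.229
```

Request:
send_rows:
  plan:
    - [[0,0,-0.03,0,1],[0,0,-0.03,0,1],[0,0,0,0,1],[0,0,0,0,1]]

```text
time_s: 24.7
position: [0.534, 0.0089, 0.036]
tcp_rot: [[0.244, 0.97, 0.0], [0.97, -0.244, -0.0], [0.0, 0.0, -1.0]]
force: [-0.3, -0.2, 1.8]
opening: 0.223
```

Request:
send_rows:
  plan:
    - [[0.033,0.129,0,0,1],[0.033,0.129,0,0,1],[0.033,0.129,0,0,1],[0.033,0.129,0,0,1],[0.033,0.129,0,0,1],[0,0,0,0,1],[0,0,0,0,1]]

```text
time_s: 25.4
position: [0.5397, 0.0287, 0.036]
tcp_rot: [[0.243, 0.97, 0.002], [0.97, -0.243, 0.0], [0.001, 0.002, -1.0]]
force: [0.1, -1.9, 4.8]
opening: 0.226
```

```bash
python3 look.py 12
```

```text
25.4 [0.53966791 0.02873325 0.03601795] [2.43321448e-01 9.69945548e-01 5.53768437e-04] 75.91733956917378 F [ 0.05442856 -1.87646808  4.78679983] [-0.33171231  0.07799381  0.05056999] 19.66717286550961 5.234278901859908
```

View pics/w12.png

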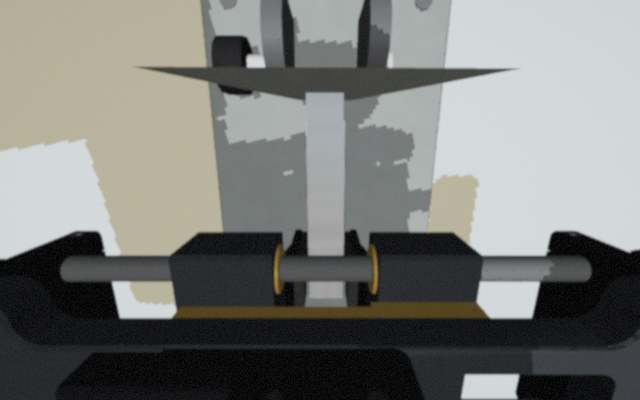

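View pics/c12.png

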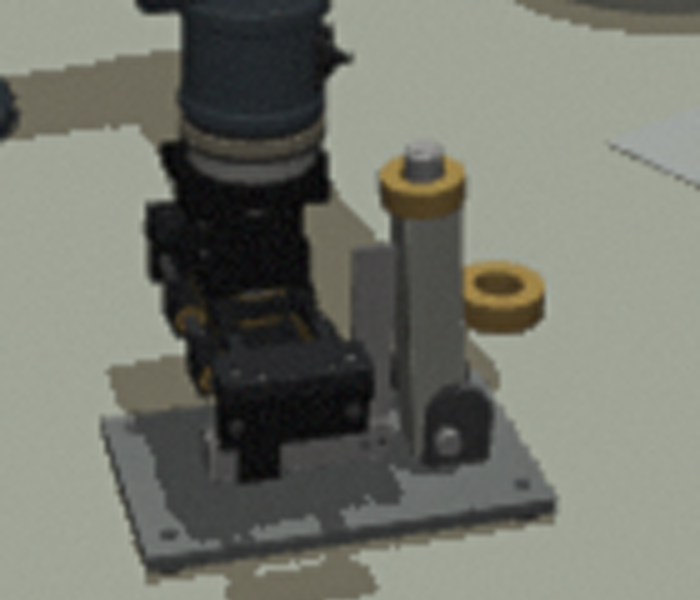

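Request:
send_rows:
  plan:
    - [[0.016,0.065,0,0,1],[0.016,0.065,0,0,1],[0.016,0.065,0,0,1],[0,0,0,0,1],[0,0,0,0,1]]

```text
time_s: 26.05
position: [0.5409, 0.0339, 0.036]
tcp_rot: [[0.243, 0.97, 0.001], [0.97, -0.243, -0.001], [-0.0, 0.001, -1.0]]
force: [-2.1, -4.5, 5.6]
opening: 0.225
```

Request:
send_rows:
  plan:
    - [[0.012,0.048,0,0,1],[0.012,0.048,0,0,1],[0,0,0,0,1],[0,0,0,0,1]]

```text
time_s: 26.45
position: [0.5415, 0.0367, 0.036]
tcp_rot: [[0.243, 0.97, 0.001], [0.97, -0.243, -0.001], [-0.001, 0.001, -1.0]]
force: [-0.8, -5.6, 4.8]
opening: 0.227
```

```bash
python3 look.py 13
```

```text
26.45 [0.54150081 0.03668611 0.0360127 ] [ 2.42859941e-01  9.70061209e-01 -5.47887962e-04] 75.94459975284411 F [-0.80468366 -5.55805686  4.80001655] [-0.89635428  0.20763374  0.02964483] 19.729522696106052 6.205347418608722
```

View pics/c13.png

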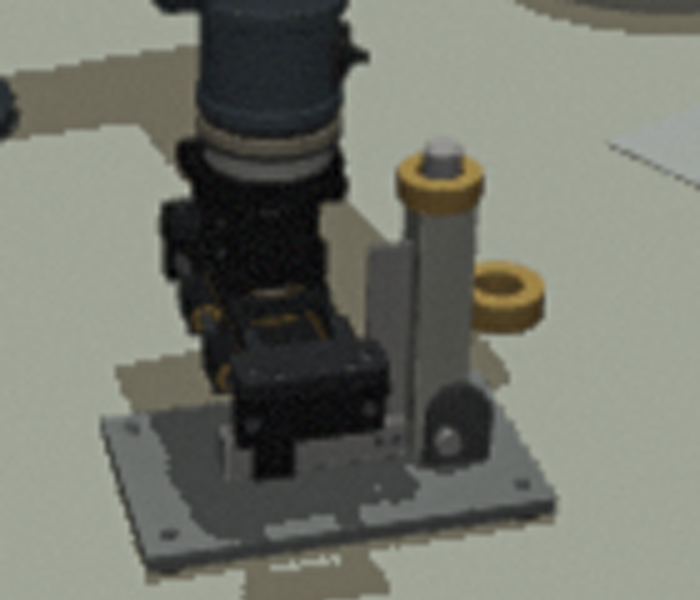

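View pics/w13.png

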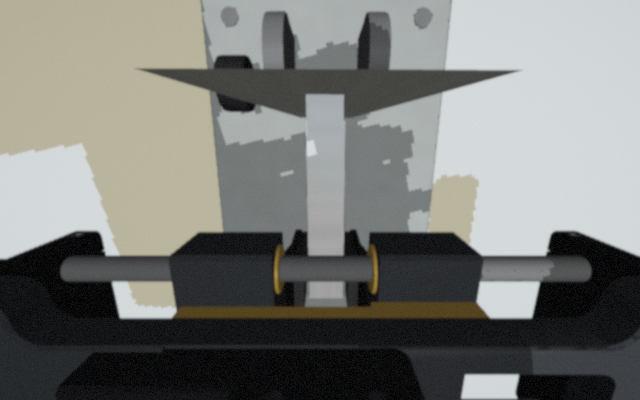

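Request:
send_rows:
  plan:
    - [[0.008,0.032,0,0,1],[0,0,0,0,1],[0,0,0,0,1]]

```text
time_s: 26.9
position: [0.5417, 0.0375, 0.036]
tcp_rot: [[0.243, 0.97, 0.001], [0.97, -0.243, -0.001], [-0.001, 0.001, -1.0]]
force: [-1.2, -6.3, 6.4]
opening: 0.228
```

Request:
send_rows:
  plan:
    - [[0.008,0.032,0,0,1],[0,0,0,0,1],[0,0,0,0,1]]

```text
time_s: 27.2
position: [0.5419, 0.0381, 0.036]
tcp_rot: [[0.243, 0.97, 0.001], [0.97, -0.243, -0.001], [-0.001, 0.001, -1.0]]
force: [-1.6, -8.3, 6.1]
opening: 0.232
```

Request:
send_rows:
  plan:
    - [[0.008,0.032,0,0,1],[0,0,0,0,1],[0,0,0,0,1]]

```text
time_s: 27.5
position: [0.5419, 0.0381, 0.036]
tcp_rot: [[0.242, 0.97, 0.0], [0.97, -0.242, -0.003], [-0.003, 0.001, -1.0]]
force: [-2.6, -11.4, 4.7]
opening: 0.229
```

```bash
cat > look2.py <<'E'
from h import *
import sys
n=sys.argv[1]
s=bot.read_state(); print(s['time_s'],s['position'],'F',s['force'],s['moment'],s['opening']*87)
r,T=cap('scene'); cv2.imwrite(f'pics/c{n}.png',cv2.resize(r['img'][150:235,320:385],None,fx=7,fy=7,interpolation=cv2.INTER_CUBIC)[:600])
r,T=cap('side'); cv2.imwrite(f'pics/s{n}.png',cv2.resize(r['img'][190:280,260:350],None,fx=6,fy=6,interpolation=cv2.INTER_CUBIC))
r,T=cap('wrist'); cv2.imwrite(f'pics/w{n}.png',cv2.resize(r['img'][50:150,270:390],None,fx=5,fy=5,interpolation=cv2.INTER_CUBIC))
E
python3 look2.py 14
```

```text
27.5 [0.54188653 0.03813417 0.0360225 ] F [ -2.57251467 -11.41330654   4.73995525] [-1.8822427   0.44141315 -0.00530935] 19.898853368476757
```

View pics/c14.png

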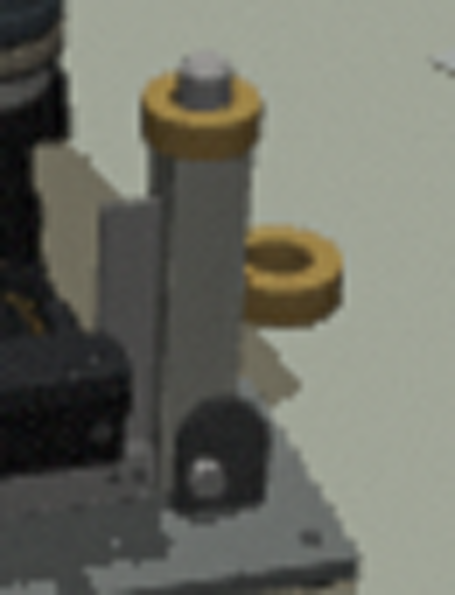

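View pics/s14.png

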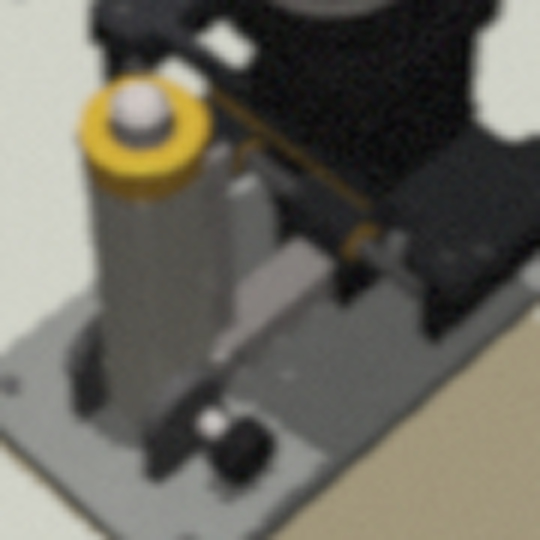

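View pics/w14.png

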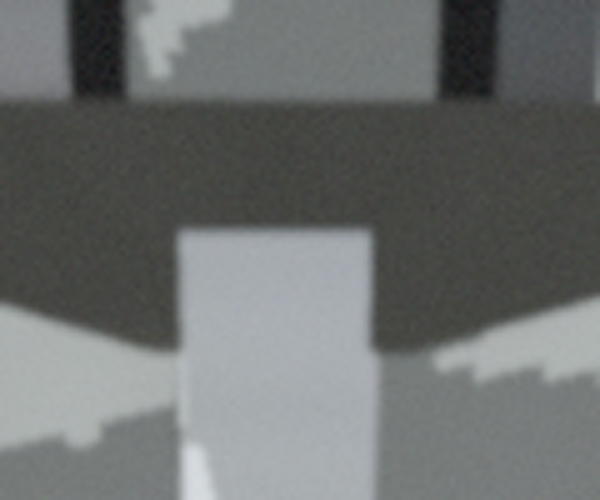

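Request:
send_rows:
  plan:
    - [[0,0,-0.04,0,1],[0,0,0,0,1],[0,0,0,0,1]]

```text
time_s: 27.95
position: [0.5419, 0.0381, 0.036]
tcp_rot: [[0.242, 0.97, 0.001], [0.97, -0.242, -0.003], [-0.002, 0.001, -1.0]]
force: [-4.7, -10.7, 14.6]
opening: 0.233
```

```bash
python3 look2.py 15
python3 - <<'E'
from h import *
s=bot.read_state(); print(s['tcp_rot'])
E
```

```text
27.95 [0.54190546 0.03813685 0.03601493] F [ -4.68566278 -10.68410473  14.56814256] [-1.84893355  0.68491492 -0.02929778] 20.296165721539815
[[ 2.42031138e-01  9.70268344e-01  5.18369413e-04]
 [ 9.70265279e-01 -2.42028932e-01 -2.69903492e-03]
 [-2.49332775e-03  1.15620634e-03 -9.99996223e-01]]
```

View pics/w15.png

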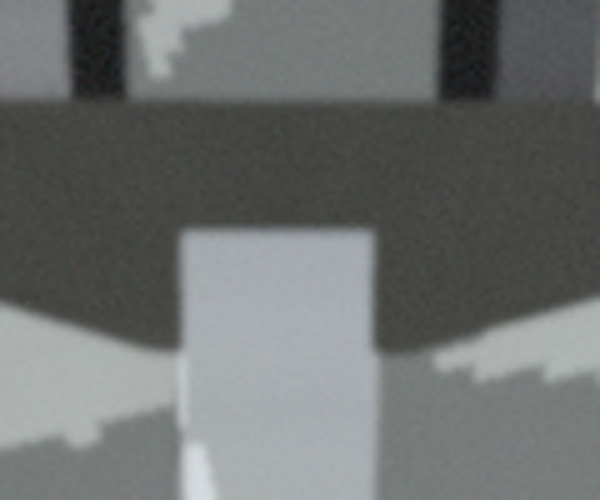

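Run:
```python
from h import *
r,_=cap('wrist'); Tc=r['T_tool_cam']
def row(th,x0=.076):
    # pitch back th about grip point (tool z=-0.002..): nose up
    x,z=x0,-.106; c,s=np.cos(th),np.sin(th)
    # back-pitch: top moves -x ; in tool frame z down; top point: dx = z*th (z negative)-> back
    P=np.array([x*c+z*s,0,-x*s+z*c]); return proj(r,P,Tc)[0]
for d in (-.5,-.25,0,.25,.5,.75): print(d,row(np.radians(d)),row(np.radians(d),.0755))
for n in('10','11','12','13'):
    g=cv2.cvtColor(cv2.imread(f'pics/w{n}.png'),6)[70:125,312:338].astype(float).mean(1); k=np.argmax(np.abs(np.diff(g))); print(n,70+k+.5,np.diff(g)[k-2:k+3].round(1))
rr,T=cap('wrist'); g=cv2.cvtColor(rr['img'],6)[70:125,312:338].astype(float).mean(1);k=np.argmax(np.abs(np.diff(g))); print('now',70+k+.5,np.diff(g)[k-2:k+3].round(1))
```

```text
-0.5 [333.14867511  85.09861215] [333.11907798  89.0790383 ]
-0.25 [333.18874688  88.42060096] [333.15840802  92.41369694]
0 [333.22875056  91.79273934] [333.19766014  95.7977639 ]
0.25 [333.2686767  95.2151463] [333.23682495  99.23133519]
0.5 [333.30851567  98.68792263] [333.27589286 102.71448848]
0.75 [333.34825766 102.21115034] [333.31485413 106.24728254]
10 88.5 [-2.1 -2.2 -4.3 -3.7 -2.2]
11 88.5 [ 4.9 14.1 23.8 20.   8.8]
12 91.5 [ 2.1 18.1 35.3 28.8 12.8]
13 93.5 [ 3.1 23.4 36.5 24.8 10.2]
now 95.5 [ 4.8 25.3 35.8 23.7  8.8]
```

Run:
```python
from h import *
ex=np.array([.2436,.9699,0]); ey=np.array([-.9699,.2436,0]); foot=np.array([.5631,.1262,.035])
s=bot.read_state(); print(s['time_s'],s['force'])
for c,off,k,size in (('scene',(320,150),7,(65,85)),('side',(260,190),6,(90,90))):
    r,_=cap(c)
    im=cv2.resize(r['img'][off[1]:off[1]+size[1],off[0]:off[0]+size[0]],None,fx=k,fy=k,interpolation=cv2.INTER_CUBIC)
    for a,col in ((0,(0,255,0)),(-1.5,(0,0,255))):
        t=np.radians(a); X=ex*np.cos(t)-np.array([0,0,1])*np.sin(t)*1; Z=np.array([0,0,1])*np.cos(t)+ex*np.sin(t)
        for sx in(-1,1):
            for sy in (-1,1):
                P=[foot+X*.015*sx+ey*.015*sy+Z*h for h in (.0,.132)]
                q=((proj(r,P)-off+.5)*k-.5).astype(int); cv2.line(im,q[0].tolist(),q[1].tolist(),col,1)
    cv2.imwrite(f'pics/{c}16.png',im)
    print([(d['at'],d['conf']) for d in mark_of(c,'shoulder')],[(d['at'],d['conf']) for d in mark_of(c,'column')][:1],[(d['at'],d['conf']) for d in mark_of(c,'ring')],[(d['at'],d['conf']) for d in mark_of(c,'square')][:1])
```

```text
28.2 [ -4.60258196 -11.05385444  14.67662894]
[([0.5666, 0.1248, 0.1636], 0.78)] [([0.5672, 0.122, 0.0335], 0.63)] [([0.4455, 0.2529, -0.0006], 0.51), ([0.5594, 0.1272, 0.1686], 0.5), ([0.5587, 0.109, 0.0185], 0.43)] [([0.5616, 0.114, 0.0133], 0.88)]
[([0.5619, 0.1285, 0.1718], 0.73), ([0.5508, 0.0675, 0.0006], 0.2)] [([0.561, 0.1261, 0.0332], 0.92)] [([0.4424, 0.2521, 0.0058], 0.93), ([0.5623, 0.125, 0.1692], 0.51)] [([0.5564, 0.1123, 0.0151], 0.57)]
```

View pics/scene16.png

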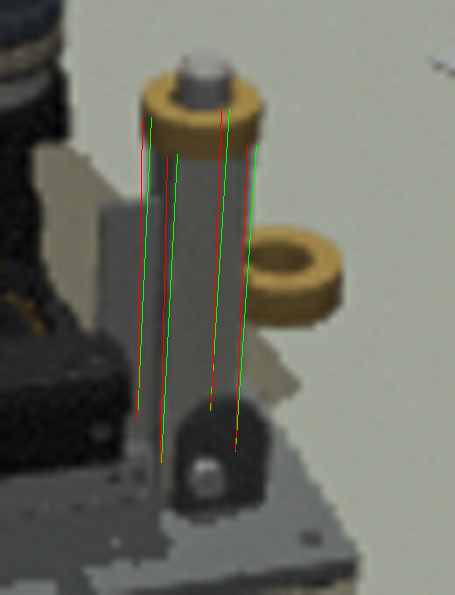

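View pics/side16.png

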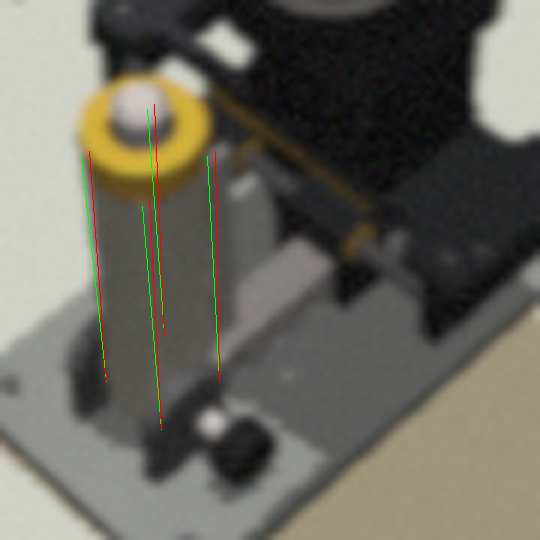

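Run:
```python
from h import *
r,_=cap('scene'); 
ex=np.array([.2436,.9699,0]); ey=np.array([-.9699,.2436,0]); foot=np.array([.5631,.1262,.035])
def edges(img,guess,w=4):
    g=cv2.GaussianBlur(cv2.cvtColor(img,6),(0,0),.7).astype(float); out=[]
    for v in range(176,202):
        u0=guess(v); a=int(round(u0))-w; row=np.abs(np.diff(g[v,a:a+2*w+1])); k=row.argmax()
        if 0<k<len(row)-1:
            y=row[k-1:k+2]; d=(y[0]-y[2])/(2*(y[0]-2*y[1]+y[2])); out.append((v,a+k+.5+d))
    out=np.array(out); p=np.polyfit(out[:,0],out[:,1],1)
    for _ in range(3):
        e=out[:,1]-np.polyval(p,out[:,0]); m=np.abs(e)<.6; p=np.polyfit(out[m,0],out[m,1],1)
    return p[0],np.polyval(p,188),m.sum(),e[m].std()
def model(a,sx,sy):
    t=np.radians(a);Z=np.array([0,0,1])*np.cos(t)+ex*np.sin(t);X=ex*np.cos(t)-np.array([0,0,1])*np.sin(t)
    q=proj(r,[foot+X*.015*sx+ey*.015*sy+Z*h for h in (0,.132)]); p=np.polyfit(q[:,1],q[:,0],1); return p
im0=cv2.imread('pics/scene0.png')
for n,img,base in (('init',im0,-4.6),('now',r['img'],0)):
    for sx,sy in((1,-1),(-1,-1),(-1,1)):
        p=model(base,sx,sy); print(n,sx,sy,edges(img,lambda v:np.polyval(p,v)),'model',p[0],np.polyval(p,188), 'slope/deg',model(base+1,sx,sy)[0]-p[0])
```

```text
init 1 -1 (np.float64(0.0226642222764596), np.float64(352.2731280192075), np.int64(20), np.float64(0.1396492730896103)) model 0.023258445766886786 352.6644105177849 slope/deg -0.02025963928588958
init -1 -1 (np.float64(0.0032940221543293815), np.float64(338.1053623949579), np.int64(5), np.float64(0.010453452023764152)) model 0.040605312775031786 341.4364891789338 slope/deg -0.020503125838275238
init -1 1 (np.float64(0.04462697756729081), np.float64(338.1049539754276), np.int64(25), np.float64(0.12541287546229188)) model 0.04553953833590314 338.24276569909154 slope/deg -0.020357518856724693
now 1 -1 (np.float64(-0.06235030551905883), np.float64(354.6237575276216), np.int64(18), np.float64(0.184466483282856)) model -0.06875421051719188 355.04903096415245 slope/deg -0.019660584994002903
now -1 -1 (np.float64(-0.039096785390789014), np.float64(343.8612791846133), np.int64(22), np.float64(0.21213675639589702)) model -0.0524604418761205 344.02115754655824 slope/deg -0.019868517438566345
now -1 1 (np.float64(-0.1366628948530125), np.float64(339.1504701619373), np.int64(6), np.float64(0.29410777538867205)) model -0.046897212267758115 340.255878115784 slope/deg -0.01974483818554705
```

The scene edges suggest the column may still be about 0.4° short of upright. I'll back off slightly, seat the stock harder, and push again.

Request:
send_rows:
  plan:
    - [[-0.012,-0.048,0,0,1],[-0.012,-0.048,0,0,1],[0,0,-0.03,0,1],[0,0,0,0,1],[0,0,0,0,1]]

```text
time_s: 29.25
position: [0.5418, 0.038, 0.036]
tcp_rot: [[0.244, 0.97, 0.003], [0.97, -0.244, 0.001], [0.001, 0.002, -1.0]]
force: [-3.0, -0.5, 20.0]
opening: 0.229
```

```bash
cat > chk.py <<'E'
from h import *
s=bot.read_state(); print(s['time_s'],s['position'],'tilt',s['tcp_rot'][2,:2],'F',s['force'],s['moment'],s['opening']*87)
rr,T=cap('wrist'); g=cv2.cvtColor(rr['img'],6)[70:125,312:338].astype(float).mean(1);d=np.diff(g);k=np.argmax(np.abs(d)); w=d[k-3:k+4]; print('row',70+.5+(np.arange(k-3,k+4)*w).sum()/w.sum())
E
python3 chk.py
```

```text
29.25 [0.54184507 0.03795417 0.03595467] tilt [0.00127409 0.00244001] F [-2.95498435 -0.52225746 20.02216432] [-0.0193944   0.54929471  0.01190695] 19.918178635218045
row 91.32325937260903
```

Request:
send_rows:
  plan:
    - [[0.006,0.024,0,0,1],[0.006,0.024,0,0,1],[0,0,0,0,1],[0,0,0,0,1]]

```text
time_s: 29.7
position: [0.5419, 0.038, 0.036]
tcp_rot: [[0.243, 0.97, 0.002], [0.97, -0.243, -0.001], [-0.001, 0.002, -1.0]]
force: [-4.4, -6.0, 20.5]
opening: 0.228
```

```bash
python3 chk.py
cat > lean.py <<'E'
from h import *
ex=np.array([.2436,.9699,0]); ey=np.array([-.9699,.2436,0]); foot=np.array([.5631,.1262,.035])
def edges(img,guess,rows,w=4):
    g=cv2.GaussianBlur(img,(0,0),.7); out=[]
    for v in rows:
        a=int(round(guess(v)))-w; row=np.abs(np.diff(g[v,a:a+2*w+1])); k=row.argmax()
        if 0<k<len(row)-1:
            y=row[k-1:k+2]; d=(y[0]-y[2])/(2*(y[0]-2*y[1]+y[2])); out.append((v,a+k+.5+d))
    out=np.array(out); p=np.polyfit(out[:,0],out[:,1],1)
    for _ in range(4):
        e=out[:,1]-np.polyval(p,out[:,0]); m=np.abs(e)<.5; p=np.polyfit(out[m,0],out[m,1],1)
    return p[0],np.polyval(p,rows[len(rows)//2]),m.sum(),e[m].std()
def model(r,a,sx,sy):
    t=np.radians(a);Z=np.array([0,0,1])*np.cos(t)+ex*np.sin(t);X=ex*np.cos(t)-np.array([0,0,1])*np.sin(t)
    q=proj(r,[foot+X*.015*sx+ey*.015*sy+Z*h for h in (0,.132)]); return np.polyfit(q[:,1],q[:,0],1)
for c,rows,es,f0 in (('scene',range(174,206),((1,-1),(-1,-1)),'pics/scene0.png'),('side',range(222,246),((1,-1),(-1,1),(1,1)),'pics/side0.png')):
    fr=[]
    for i in range(5):
        r,_=cap(c); fr.append(cv2.cvtColor(r['img'],6).astype(np.float32))
    im=np.mean(fr,0); i0=cv2.cvtColor(cv2.imread(f0),6).astype(np.float32)
    for sx,sy in es:
        for n,img,b in(('init',i0,-4.6),('now',im,0)):
            p=model(r,b,sx,sy); k=model(r,b+1,sx,sy)[0]-p[0]; e=edges(img,lambda v:np.polyval(p,v),rows)
            print(c,sx,sy,n,'lean',b+(e[0]-p[0])/k,'off px',e[1]-np.polyval(p,rows[len(rows)//2]),e[2:],)
E
python3 lean.py
```

```text
29.7 [0.54186931 0.03804831 0.03596554] tilt [-0.00067502  0.0019947 ] F [-4.41617102 -6.01686591 20.48819343] [-0.95877726  0.78166259 -0.02071722] 19.853997667667812
row 93.32426778242677
scene 1 -1 init lean -6.087005780300883 off px -0.0922209337682034 (np.int64(20), np.float64(0.2135984047655881))
scene 1 -1 now lean -0.32822198349455983 off px -0.39735371622617777 (np.int64(24), np.float64(0.2042382846278909))
scene -1 -1 init lean -12.146008046045708 off px -2.8047480862412044 (np.int64(9), np.float64(0.22773834396302975))
scene -1 -1 now lean -0.10477248736574499 off px -0.15548070261814928 (np.int64(27), np.float64(0.20329530052200678))
side 1 -1 init lean -5.236943120385346 off px 0.14959117833643631 (np.int64(19), np.float64(0.07187874016665134))
side 1 -1 now lean -1.0661718751117788 off px 0.09158818068493702 (np.int64(20), np.float64(0.1716553834346663))
side -1 1 init lean -4.071477141922436 off px -0.5679870539297553 (np.int64(24), np.float64(0.10726744109551105))
side -1 1 now lean -0.6234368000268785 off px 3.070685076097277 (np.int64(6), np.float64(0.21691006271233146))
side 1 1 init lean -3.087953307165851 off px 0.3641381279801976 (np.int64(21), np.float64(0.17631935584661015))
side 1 1 now lean -3.728585315939903 off px 0.48122253786499414 (np.int64(9), np.float64(0.045472333518177324))
```

Request:
send_rows:
  plan:
    - [[0,0,0,0,1],[0,0,0,0,1],[0,0,0,0,1],[0,0,0,0,1],[0,0,0,0,1],[0,0,0,0,1]]

```text
time_s: 30.85
position: [0.5418, 0.0381, 0.036]
tcp_rot: [[0.243, 0.97, 0.002], [0.97, -0.243, -0.001], [-0.001, 0.002, -1.0]]
force: [-5.1, -6.3, 20.9]
opening: 0.225
```

```bash
python3 look.py 17; for i in rack cup tin; do python3 -c "
from h import *
cap('scene'); print('$i',[(d['at'],d['conf']) for d in mark_of('scene','$i')][:1])"; done
```

```text
30.85 [0.54184169 0.03805294 0.03596517] [ 2.42774727e-01  9.70082491e-01 -6.27294450e-04] 75.94963213755777 F [-5.0500651  -6.25187507 20.94723817] [-0.91536832  0.79026193 -0.00226289] 19.547705114998166 6.368725124121079
rack [([0.7699, -0.1013, 0.0019], 0.66)]
cup [([0.686, -0.3515, 0.0045], 0.82)]
tin [([0.7041, 0.3279, -0.0], 0.96)]
```

View pics/c17.png

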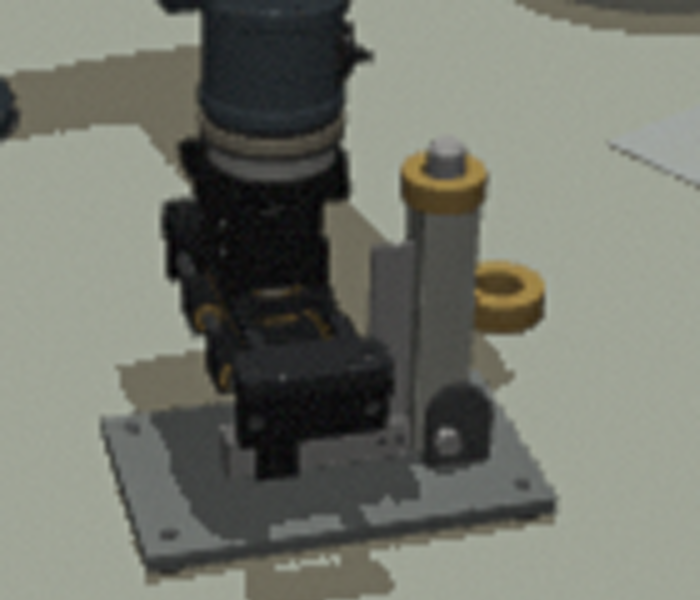

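The square stands flat, its blade lies along the upright column, the ring is on the shoulder, and the forces are steady. Handing in.

```bash
python3 -c "
from rig import bot
print(bot.hand_in())"
```

```text
the job is handed in; nothing more can be done
None
```

I slipped the 44 mm brass ring over the shaft onto the shoulder and let go of it. I then gripped the square by its stock, stood it on the plate and pushed the blade against the column until the column was upright. The job was handed in at about 31 s with the square still gripped and pressed.

**Last checks**
- **Square:** the push was about 7 N towards the column and 21 N downward, both steady. The TCP had stopped within about 1 mm of where the heel should meet the corner. From the wrist camera, the stock is flat to about 0.1–0.2°.
- **Column:** the scene camera puts it within about 0.1–0.3° of upright. The side camera disagreed, reading −0.6° to −1.1°, plus one reading of −3.7°. I gave it little weight because the gripper partly hides the column there and it read poorly at the start too. That flush contact was judged from forces and pictures, not measured directly.
- **Ring:** it sat flat on the shoulder in the pictures taken after release. It still looked so in the last scene picture.
- **Bystanders:** the rack, cup and tin are within about 4 mm of their first readings, which is the network's accuracy. The arm did not touch them.

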